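# Turn a drying clay tile with the spatula and draw it home on the plaster bat

### The arm

A 7-joint arm with a two-finger parallel gripper is mounted at the origin on the work surface. World frame = base frame: x ahead of the robot, y to its left, z up, the work surface at z = 0. Lengths are in m, angles in rad, forces in N, time in s.
With the tool pointing down it reaches from about 0.425 to 1.025 m from the base axis. Payload 3.6 kg.
Tool frame: the origin (TCP) lies at the very end of the fingers, on their centre line; the grasp point (between the pads) lies 19 mm behind it; x points along the fingers, y is the direction in which the jaws open and shut, and the axes are right-handed (so a half turn about x gives the same grasp; the last joint's range is limited). The gripper opens to 85 mm and grips with 20 to 120 N. Pads are 22 mm wide; open, the fingers measure 114 mm over their backs; the gripper's body (76 mm by 85 mm) begins 54 mm behind the grasp point. The pads swing forward as they close: fully open they stand 13 mm farther back than shut.
Start: joints at [1.069, 0.591, 0.048, 1.609, -0.033, 0.943, -0.034], TCP at [0.288, -0.665, 0.231] pointing down, gripper open.
Joint ranges: [-2.69, 2.69], [-0.47, 2.24], [-1.27, 1.36], [0.19, 2.51], [-1.53, 4.68], [0.08, 2.07], [-3.09, 3.09]. Speed limits (rad/s): [2.57, 2.57, 3.14, 3.14, 3.14, 3.14, 3.14].

### API

Orientations are given as a rotation vector (axis times angle).
In Python, from station import readout, vision, ticket, spotter gives the robot as it stands. The module is installed in compiled form; this text tells all that it offers.
- The arm moves only by the tool send_rows, never from a script. Its argument "steps" is a list of rows, each an object of numbers: "ax", "ay", "az": the turn, a rotation vector about the tool's x, y, z in rad; "tx", "ty", "tz": the shift along the tool's x, y, z in m; "gripper": the closure, from -1 (fully open) to 1 (shut), so that 0 is half open. In form: [{"ax": .., "ay": .., "az": .., "tx": .., "ty": .., "tz": .., "gripper": ..}, ...]. A call has 1 to 12 rows; each row is the pose to reach, as a shift and turn from the pose commanded when the call began, along the tool's axes at that moment; what a row does not reach only later rows make up. A row lasts 1/8 s, in which the tool goes at most 62.5 mm and 10.7 degrees, less where a joint would pass 70% of its speed; a pose out of reach is approached as far as the arm can. A call with a gripper value outside its range is refused whole. The fingers move at their own pace and stop on an object; "force" is the grip in N (left out, the last holds). Time passes only in rows, so rows that repeat a pose let the fingers close. It gives the time, the measured TCP pose, the force and the opening at its end, in the units of the state.
- readout.read_state(): the state, without advancing time (a new reading comes with each control period).
- vision.camera(name): name is "side" or "top"; returns a dict with "pixels" (400x640x3 uint8, red, green, blue), "range_z" (400x640 float32, m along the optical axis (not along the pixel's ray), 0 where there is no reading), "mtx" (3x3 intrinsics, pixels), "k1" (the pictures are not rectified: a ray, as slopes to the right and down, at radius r is drawn at 1 + k1 r^2 times it, then the intrinsics apply), "world_to_cam" (4x4, takes a point from world to camera coordinates). Camera axes: x right, y down, z forward; pixel columns grow to the right and rows downward; lengths in m; the calibration is good to about 2 mm. A picture is of the moment at which its call begins.
- ticket.hand_in(): hands the job in, once; it reports no verdict.
Trained networks look in the newest picture that a camera, given by its name, has taken for a name from the list of things; names that differ only in an ending like _2 or _b are one class to them, and where a whole thing is asked for, a point or a joint stands for the part that bears it (a point fixed in the world has none). Each returns a list of dicts, best first, with "p" (0 to 1); they miss things now and then, are a little off and sometimes report something else, mostly with a low value. They report only what shows in the picture. A call takes as long as a camera call. They do not tell look-alikes from the thing itself.
- spotter.outline_of(thing, camera): "region" (400x640 bool, what is visible of it).
- spotter.tip_of(thing, camera): "at" ([x, y, z] in m, in world coordinates, good to about 4 mm: a listed point, or the origin of a listed thing).
The state is a dict: "time": time; "q": joint angles; "qvel": joint speeds; "effort": joint torques, N m; "tool_pos": TCP position; "tcp_rot": TCP orientation; "wrist_force": force on the tool from outside, world axes, zero at the start; "ft_torque": the same for the moment, N m; "opening": finger opening in m.
Only numpy, scipy, OpenCV 4.12 (cv2) and the standard library are available. Lean on these libraries where they do the work, as an engineer would, in place of code of your own. Each camera call takes 0.05 s, during which the arm holds its last target. There are 200 camera calls.

### The job

The square tile on the slatted drying rack is still ribbed back up: slide the spatula under it between the slats, carry it to the plaster bat and, with a turn of the wrist low over the bat, flip it over so that its patterned face is up. Then draw it with the spatula squarely home against the wooden stop strip, into the empty place between the two tiles lying there, and lay the spatula back as it was, blade flat on the bench and handle in the notch of its rest. The clay marks easily, so touch the tile with the spatula only, never fling it or drop it from a height, and leave the other ware where it stands.

Things in the scene. Friction and masses are not known exactly. Their poses are not given: they have to be found in the camera images.
- tile: The tile to turn: square unglazed clay, 110 x 110 x 10 mm, about 0.17 kg. Origin at its centre, x and y along its edges; z points out of the back with six straight ribs: up at the start, to be down at the end. The other side, the face, has a raised border and rosette. At the start it lies across the two slats of one lane of the rack, square to them within 0.1 rad.
- spatula: Cranked spatula, 0.2 kg, lying blade flat on the bench, handle in the rest. Origin on the handle's axis at the grip, x forward to the blade, z up. Round wooden handle 26 mm thick, x = -85 to 45 mm. A 9 mm bar neck runs down from x = 40 to 96 mm to the flat steel blade. Centre of mass about x = 90, z = -43 mm.
- blade (a point): Centre of the spatula's blade, on its upper side: x = 145, z = -64 mm from the spatula's origin, same axes. The blade is 120 mm long (x), 58 mm wide (y), 2.5 mm thick.
- rest: Wooden tool rest fixed to the bench: foot 50 x 75 x 10 mm and an upright 16 mm thick (x), 75 mm wide (y), 73 mm high, notched at its top. Origin under its middle on the bench, x along the handle towards the blade. With the spatula in it, the spatula's origin lies about 62 mm ahead (x) and 66 mm above the bench, axes alike.
- notch (a point): Floor of the rest's notch, 53 mm above the bench; the notch is 35 mm wide (y), 20 mm deep, open above.
- rack: Slatted rack fixed to the bench, origin under its middle at bench level. Four slats along y, 240 mm long, 14 mm wide, tops 50 and undersides 24 mm above the bench, at x = -105, -17, 17, 105 mm: two lanes centred at x = -61 and 61, each open for 74 mm between its slats. Cross bars 24 mm high pass below, so a blade can run along a lane from either end, 24 to 50 mm above the bench.
- bat: Plaster bat fixed to the bench: slab 260 (x) x 400 (y) x 30 mm, origin under its middle at bench level, -x edge nearest the robot. On that edge a wooden stop strip stands 10 mm above the slab, from x = -130 to -112 mm. Two turned tiles lie against it at y about 136 and -136 mm; a tile home between them has its centre at x = -57, y = 0, 35 mm above the bench.
- place (a point): Centre of the empty place, on the slab's upper surface (30 mm above the bench), 55 mm from the stop strip; axes as the bat's. The raw plaster grips the clay well (friction about 1); clay on the steel blade slides more easily (about 0.6).
- left_tile: Tile of the same size already turned, on the bat against the strip, left (+y) of the empty place; origin at its centre. Leave it.
- right_tile: Tile of the same size already turned, on the bat against the strip, right (-y) of the empty place; origin at its centre. Leave it.
- disc: Round clay disc, 112 mm across, 10 mm thick, in the other lane of the rack; origin under its middle. Leave it.
- finial: Small turned clay finial, 48 mm wide, 75 mm high, standing on the far right part of the bat; origin under its middle. Leave it.
- vase: Clay bottle vase, 84 mm wide, 142 mm high, beyond the gap between rack and bat; origin under its middle. Leave it.
- jar: Clay lidded jar, 96 mm wide, 148 mm high, to the right of the bat; origin under its middle. Leave it.
- brick: Small block of clay, 95 x 60 x 50 mm, in front of the bat; origin under its middle. Leave it.
Things that resemble listed ones, but are neither listed nor needed, are in the scene too. What is shaped like the tile but purple is not meant.

How it is judged:
On the way, in this order (a step that is already met when the one before it is completed fails the run):
1. the tile is lifted clear of the rack on the spatula (contact force between spatula and tile above 0.5 N and z of tile in the frame of rack above 0.085 m and angle between tile's own z axis and vertical below 0.7 rad), for 0.2 s.
2. the tile lies turned over, face up, on the bat (angle between tile's own z axis and vertical above 3 rad and z of tile in the frame of bat between 0.031 and 0.04 m and contact force between tile and bat above 0.3 N), for 0.2 s.
At the end, for the whole second after the job is handed in: Tile flat on the bat, face up, at rest, within 5 mm of the stop strip, square to it within 0.08 rad, within 30 mm of the middle of the empty place; spatula released, at rest, level within 0.12 rad, blade down, handle in the notch of its rest, within 20 mm of its first place along the handle (angle between tile's own z axis and vertical above 3.05 rad and z of tile in the frame of bat between 0.031 and 0.04 m and x of tile in the frame of bat between -0.062 and -0.0515 m and y of tile in the frame of bat between -0.03 and 0.03 m and (angle between the x axis of tile and the x axis of bat, either way round below 0.08 rad or angle between the x axis of tile and the y axis of bat, either way round below 0.08 rad) and linear speed of each of tile, spatula below 0.02 m/s and x of spatula in the frame of rest between 0.036 and 0.083 m and y of spatula in the frame of rest between -0.015 and 0.015 m and z of spatula in the frame of rest between 0.061 and 0.073 m and angle between spatula's own z axis and vertical below 0.12 rad); the robot touches nothing.
It fails at once if the fingers or the arm touch the tile (contact force between any of the fingers, the arm and tile above 0.3 N).
It fails at once if the tile is flung or dropped from a height (faster than 1.5 m/s) (linear speed of tile above 1.5 m/s).
It fails at once if other ware is moved by more than 20 mm or tipped (distance of any of left_tile, right_tile, disc, vase, jar, finial, brick from where it was at the start of the episode above 0.02 m or angle between any of disc, vase, jar, finial, brick's own z axis and vertical above 0.35 rad).
It also fails if it takes over 61 s, if anything falls off the work surface, if the arm or the gripper's body presses on something with over 40 N, if the wrist force passes 120 N, or if a joint passes its speed limit or range.

## Working session

There is one attempt and no reset: what is moved stays moved. The work goes in short steps, Python scripts to look and compute and a tool call to move; the robot and the scene stay as the last step left them, time stands still between calls to the robot, and variables do not carry over. Pictures are saved under pics/ and viewed, about 8 in all and at most 12, crops included, and the job is handed in when it is done.

Besides the shell and the picture viewer there is one more tool, called as a command line: name --argument value ..., lists and objects as JSON in quotes. send_rows: Moves the arm, as the interface text tells. Its arguments: {"type":"object","properties":{"steps":{"type":"array","items":{"type":"object","properties":{"ax":{"type":"number"},"ay":{"type":"number"},"az":{"type":"number"},"tx":{"type":"number"},"ty":{"type":"number"},"tz":{"type":"number"},"gripper":{"type":"number"}}}},"force":{"type":"number"}},"required":["steps"]}

```bash
mkdir -p pics; cat > look.py <<'E'
from station import readout, vision, ticket, spotter
import numpy as np, cv2
s=readout.read_state(); print({k:np.round(v,3).tolist() for k,v in s.items()})
for c in ("side","top"):
    im=vision.camera(c); cv2.imwrite(f"pics/{c}0.png",im["pixels"][:,:,::-1]); np.savez(f"{c}0.npz",**im)
    print(c,np.round(im["world_to_cam"],3).tolist(),im["mtx"].tolist(),im["k1"])
    for t in ["tile","spatula","blade","rest","notch","rack","bat","place","left_tile","right_tile","disc","finial","vase","jar","brick"]:
        try: print(c,t,[(round(float(d["p"]),2),np.round(d["at"],3).tolist()) for d in spotter.tip_of(t,c)][:4])
        except Exception as e: print(t,e)
E
python3 look.py
```

```text
{'time': 0.0, 'q': [1.068, 0.592, 0.048, 1.61, -0.033, 0.943, -0.034], 'qvel': [0.0, 0.001, 0.0, -0.0, 0.001, -0.0, -0.001], 'effort': [-0.001, -54.87, 1.547, -19.813, 0.01, 0.009, 0.0], 'tool_pos': [0.288, -0.664, 0.23], 'tcp_rot': [1.997, 0.416, -1.998], 'wrist_force': [-0.159, 0.424, -0.384], 'ft_torque': [0.015, -0.029, -0.004], 'opening': 0.085}
side [[0.904, -0.428, -0.006, -0.519], [-0.331, -0.688, -0.646, 0.236], [0.272, 0.586, -0.763, 1.36], [0.0, 0.0, 0.0, 1.0]] [[472.14732259791543, 0.0, 323.9282248146597], [0.0, 472.14732259791543, 201.2724082773898], [0.0, 0.0, 1.0]] 0.026572343580796912
side tile [(0.77, [0.707, 0.126, 0.053]), (0.68, [0.377, 0.514, 0.007]), (0.55, [0.554, 0.442, 0.007])]
side spatula [(0.79, [0.372, 0.287, 0.064])]
side blade [(0.96, [0.414, 0.15, 0.002]), (0.32, [0.642, 0.145, 0.001])]
side rest [(0.78, [0.362, 0.342, -0.001])]
side notch [(0.59, [0.358, 0.344, 0.058]), (0.25, [0.708, 0.125, 0.056])]
side rack [(0.93, [0.642, 0.144, 0.001])]
side bat [(0.57, [0.63, -0.268, -0.002]), (0.46, [0.597, -0.416, 0.033]), (0.25, [0.372, 0.288, 0.062])]
side p
[... 684 characters left out ...]
58, 0.443, 0.006])]
top spatula [(0.65, [0.373, 0.285, 0.07])]
top blade [(0.78, [0.406, 0.15, 0.004])]
top rest [(0.61, [0.356, 0.34, 0.002]), (0.34, [0.573, -0.283, 0.029])]
top notch [(0.75, [0.361, 0.346, 0.054])]
top rack [(0.72, [0.642, 0.14, 0.004])]
top bat [(0.72, [0.631, -0.272, -0.002])]
top place [(0.87, [0.576, -0.284, 0.03])]
top left_tile [(0.8, [0.56, -0.143, 0.034])]
top right_tile [(0.87, [0.599, -0.421, 0.035])]
top disc [(0.97, [0.585, 0.1, 0.054])]
top finial [(0.79, [0.696, -0.398, 0.031])]
top vase [(0.75, [0.807, 0.016, 0.003])]
top jar [(0.62, [0.367, -0.498, 0.001])]
top brick [(0.71, [0.357, -0.172, -0.0]), (0.49, [0.81, 0.018, 0.001]), (0.27, [0.6, -0.42, 0.031])]
```

View pics/top0.png

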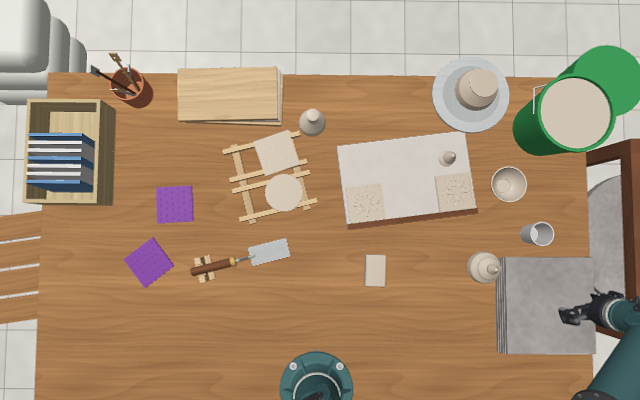

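View pics/side0.png

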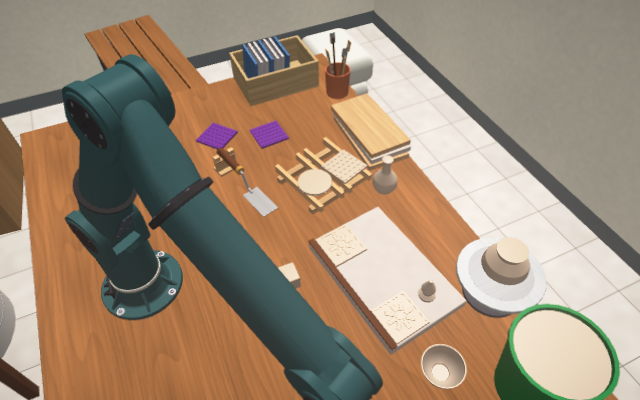

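```bash
cat > h.py <<'E'
import numpy as np, cv2
from scipy.spatial.transform import Rotation as R
def cloud(im):
    h,w=im["range_z"].shape; u,v=np.meshgrid(np.arange(w),np.arange(h)); K=im["mtx"]
    xd=(u-K[0,2])/K[0,0]; yd=(v-K[1,2])/K[1,1]; x,y=xd.copy(),yd.copy()
    for _ in range(5):
        f=1+im["k1"]*(x*x+y*y); x,y=xd/f,yd/f
    z=im["range_z"]; P=np.stack([x*z,y*z,z],-1); T=im["world_to_cam"]
    P=(P-T[:3,3])@T[:3,:3]; P[z==0]=np.nan
    return P
def sel(P,c,r,z0,z1):
    m=(np.hypot(P[...,0]-c[0],P[...,1]-c[1])<r)&(P[...,2]>z0)&(P[...,2]<z1); return P[m]
def rect(p):
    (c,s,a)=cv2.minAreaRect((p[:,:2]*1000).astype(np.float32)); return np.round(c,1),np.round(s,1),round(a,1),round(float(np.median(p[:,2]))*1000,1)
def line(p):
    c=p[:,:2].mean(0); d=np.linalg.svd(p[:,:2]-c)[2][0] if len(p)<3000 else None; t=(p[:,:2]-c)@d
    return np.round(c,4),np.round(d,4),np.round(t.min(),3),np.round(t.max(),3),len(p),round(float(np.percentile(p[:,2],95))*1000,1)
E
cat > m.py <<'E'
from h import *
for c in ("top","side"):
    im=dict(np.load(f"{c}0.npz")); P=cloud(im); hsv=cv2.cvtColor(im["pixels"],cv2.COLOR_RGB2HSV)
    print(c,"bench z",np.nanmedian(sel(P,(.4,0),.06,-.02,.02)[:,2]))
    print(" handle",line(sel(P,(.365,.315),.11,.066,.09)))
    b=sel(P,(.41,.15),.075,.0006,.008); print(" blade",len(b))
    m=(np.hypot(P[...,0]-.41,P[...,1]-.15)<.09)&(hsv[...,1]<60)&(P[...,2]<.02); print(" blade col",m.sum(),rect(P[m]))
    print(" tile",rect(sel(P,(.708,.126),.085,.0545,.07)))
    s=sel(P,(.642,.142),.19,.04,.0535); 
    np.save(f"slat_{c}.npy",s)
    print(" left",rect(sel(P,(.56,-.143),.085,.036,.05)),"right",rect(sel(P,(.597,-.42),.085,.036,.05)))
    print(" bat",rect(sel(P,(.63,-.27),.25,.024,.034)))
    for n,o,r in (("vase",(.805,.016),.07),("finial",(.698,-.395),.05),("jar",(.367,-.498),.08),("brick",(.357,-.173),.07)):
        q=sel(P,o,r,.045,.2); print(" ",n,rect(q) if len(q)>3 else 0, q[:,2].max() if len(q) else 0)
from scipy.optimize import minimize
# slat fit: (cx,cy,yaw): points of both cams to nearest slat line offset
s=np.vstack([np.load("slat_top.npy"),np.load("slat_side.npy")])[:,:2]
def f(p,full=False):
    c,sn=np.cos(p[2]),np.sin(p[2]); d=s-p[:2]; x=d@[c,sn]
    e=np.abs(x[:,None]-np.array([-.105,-.017,.017,.105])).min(1); e=np.maximum(e-.006,0)
    return np.minimum(e,.01).mean()
best=min((minimize(f,[.642,.142,a],method="Nelder-Mead",options=dict(initial_simplex=[[.642,.142,a],[.65,.142,a],[.642,.15,a],[.642,.142,a+.05]])) for a in (.1,.17,.23,.3)),key=lambda r:r.fun)
print("rack",best.x,best.fun)
E
python3 m.py; python3 -c "
from h import *
print(R.from_rotvec([1.997,.416,-1.998]).as_matrix().round(3))"
```

```text
top bench z -0.00014407404391557585
 handle (array([0.3676, 0.3079]), array([ 0.2565, -0.9665]), np.float64(-0.062), np.float64(0.079), 476, 82.2)
 blade 992
 blade col 768 (array([410. , 149.9]), array([ 58.7, 128. ]), 15.0, 2.5)
 tile (array([696.1, 114.9]), array([139.4, 132.8]), 20.1, 59.4)
 left (array([ 564.8, -150.7]), array([156.8, 131.3]), 4.6, 39.7) right (array([ 600.3, -406.7]), array([158.7, 134.9]), 8.1, 39.6)
 bat (array([ 593.7, -277.3]), array([341.3, 400.9]), 7.7, 29.6)
  vase (array([800.3,  27.9]), array([77.7, 94.2]), 0.8, 72.7) 0.15016069130423512
  finial (array([ 685.3, -395.8]), array([61.6, 37.7]), 31.8, 81.2) 0.10802542930372666
  jar (array([ 366.1, -513.3]), array([128.8,  96.7]), 75.3, 81.4) 0.1496119675760644
  brick (array([ 357.8, -173.3]), array([60.1, 92.7]), 89.2, 49.8) 0.05861722527899541
side bench z -0.00039304116407225535
 handle (array([0.3646, 0.3021]), array([ 0.2521, -0.9677]), np.float64(-0.068), np.float64(0.077), 291, 80.5)
 blade 565
 blade col 506 (array([409.4, 151.8]), array([ 61.7, 135.2]), 13.0, 1.8)
 tile (array([696.4, 112. ]), array([137.7, 128.5]), 19.0, 58.8)
 left (array([ 559.5, -148.1]), array([152.5, 119.9]), 5.9, 39.2) right (array([ 599.2, -407. ]), array([160.3, 138. ]), 10.5, 39.7)
 bat (array([ 583.4, -280.1]), array([363.4, 401.9]), 7.7, 29.8)
  vase (array([783.9,  17.6]), array([ 63.3, 105.8]), 45.4, 73.5) 0.14736081004677548
  finial (array([ 693. , -400.9]), array([29.9, 43.2]), 46.8, 77.8) 0.1075773631152327
  jar 0 0
  brick (array([ 381.4, -176.5]), array([61.4, 42.8]), 89.6, 49.4) 0.0553158700149967
rack [0.63805482 0.13908323 0.24595657] 0.0015251605579506885
[[-0.001  0.397 -0.918]
 [ 0.002 -0.918 -0.397]
 [-1.    -0.002  0.   ]]
```

```bash
cat > go.py <<'E'
from h import *
from station import readout
import json,os
def spR(yaw,roll=0,pitch=0):
    "spatula orientation"
    return R.from_euler('z',yaw)*R.from_euler('y',pitch)*R.from_euler('x',roll)
# tool axes in spatula frame: x=-z, y=y, z=x
TS=R.from_matrix(np.array([[0,0,1],[0,1,0],[-1,0,0]]))
def log():
    s=readout.read_state()
    with open("log.jsonl","a") as f: f.write(json.dumps({k:np.array(s[k]).tolist() for k in ("time","q","tool_pos","tcp_rot")})+"\n")
    return s
def rel(s,pos,rot):
    R0=R.from_rotvec(s["tcp_rot"]); d=R0.inv().apply(np.array(pos)-s["tool_pos"]); a=(R0.inv()*rot).as_rotvec()
    return dict(zip(("tx","ty","tz","ax","ay","az"),np.round(np.r_[d,a],4).tolist()))
def tcp_for(origin,rs,g=.02,depth=.019):
    "TCP pose for spatula origin pose, grip at x=g"
    return np.array(origin)+rs.apply([g,0,-depth]), rs*TS
E
python3 - <<'E'
from go import *
s=log()
print(rel(s,[.55,-.2,.32],spR(np.radians(-110))*TS))
print(rel(s,[.45,.15,.30],spR(np.radians(-85))*TS))
p,r=tcp_for([.373,.289,.066],spR(np.radians(-75.3))); print(p,rel(s,p+[0,0,.12],r))
E
```

```text
{'tx': -0.0887, 'ty': -0.3229, 'tz': -0.4252, 'ax': -0.8129, 'ay': 0.0, 'az': -0.0001}
{'tx': -0.0687, 'ty': -0.6838, 'tz': -0.4725, 'ax': -1.2492, 'ay': 0.0, 'az': -0.0001}
[0.37807516 0.26965464 0.047     ] {'tx': 0.0643, 'ty': -0.8222, 'tz': -0.4541, 'ax': -1.4185, 'ay': 0.0, 'az': -0.0001}
```

send_rows --steps '[{"tx": -0.089,"ty": -0.323,"tz": -0.425,"ax": -0.813,"gripper": -0.4},{"tx": -0.089,"ty": -0.323,"tz": -0.425,"ax": -0.813,"gripper": -0.4},{"tx": -0.089,"ty": -0.323,"tz": -0.425,"ax": -0.813,"gripper": -0.4},{"tx": -0.089,"ty": -0.323,"tz": -0.425,"ax": -0.813,"gripper": -0.4},{"tx": -0.089,"ty": -0.323,"tz": -0.425,"ax": -0.813,"gripper": -0.4},{"tx": -0.089,"ty": -0.323,"tz": -0.425,"ax": -0.813,"gripper": -0.4},{"tx": -0.089,"ty": -0.323,"tz": -0.425,"ax": -0.813,"gripper": -0.4},{"tx": -0.089,"ty": -0.323,"tz": -0.425,"ax": -0.813,"gripper": -0.4},{"tx": -0.069,"ty": -0.684,"tz": -0.473,"ax": -1.249,"gripper": -0.4},{"tx": -0.069,"ty": -0.684,"tz": -0.473,"ax": -1.249,"gripper": -0.4},{"tx": -0.069,"ty": -0.684,"tz": -0.473,"ax": -1.249,"gripper": -0.4},{"tx": -0.069,"ty": -0.684,"tz": -0.473,"ax": -1.249,"gripper": -0.4}]'

```text
schema error: expected keys ax, ay, az, tx, ty, tz, gripper
```

```bash
python3 - <<'E'
from go import *
s=log(); print(s["time"],np.round(s["q"],3),s["tool_pos"],s["opening"])
p,r=tcp_for([.373,.289,.066],spR(np.radians(-75.3))); print(rel(s,[.45,.15,.28],r),rel(s,p+[0,0,.08],r))
E
```

```text
1.6 [ 1.069  0.591  0.048  1.608 -0.033  0.943 -0.034] [ 0.28821883 -0.66527811  0.2313206 ] 0.08505332559670602
{'tx': -0.0487, 'ty': -0.6838, 'tz': -0.4725, 'ax': -1.4185, 'ay': 0.0, 'az': -0.0001} {'tx': 0.1043, 'ty': -0.8222, 'tz': -0.4541, 'ax': -1.4185, 'ay': 0.0, 'az': -0.0001}
```

send_rows --steps '[{"tx": -0.089,"ty": -0.323,"tz": -0.425,"ax": -0.813,"ay": 0,"az": 0,"gripper": -0.4},{"tx": -0.089,"ty": -0.323,"tz": -0.425,"ax": -0.813,"ay": 0,"az": 0,"gripper": -0.4},{"tx": -0.089,"ty": -0.323,"tz": -0.425,"ax": -0.813,"ay": 0,"az": 0,"gripper": -0.4},{"tx": -0.089,"ty": -0.323,"tz": -0.425,"ax": -0.813,"ay": 0,"az": 0,"gripper": -0.4},{"tx": -0.089,"ty": -0.323,"tz": -0.425,"ax": -0.813,"ay": 0,"az": 0,"gripper": -0.4},{"tx": -0.089,"ty": -0.323,"tz": -0.425,"ax": -0.813,"ay": 0,"az": 0,"gripper": -0.4},{"tx": -0.089,"ty": -0.323,"tz": -0.425,"ax": -0.813,"ay": 0,"az": 0,"gripper": -0.4},{"tx": -0.089,"ty": -0.323,"tz": -0.425,"ax": -0.813,"ay": 0,"az": 0,"gripper": -0.4},{"tx": -0.069,"ty": -0.684,"tz": -0.473,"ax": -1.249,"ay": 0,"az": 0,"gripper": -0.4},{"tx": -0.069,"ty": -0.684,"tz": -0.473,"ax": -1.249,"ay": 0,"az": 0,"gripper": -0.4},{"tx": -0.069,"ty": -0.684,"tz": -0.473,"ax": -1.249,"ay": 0,"az": 0,"gripper": -0.4},{"tx": -0.069,"ty": -0.684,"tz": -0.473,"ax": -1.249,"ay": 0,"az": 0,"gripper": -0.4}]'

```text
time: 3.1
tool_pos: [0.479, 0.0111, 0.3055]
tcp_rot: [1.145, 1.248, -1.144]
wrist_force: [1.1, 1.2, 0.2]
opening: 0.0599
```

```bash
python3 - <<'E'
from go import *
s=log(); print(s["time"],np.round(s["q"],3),s["tool_pos"],s["opening"])
p,r=tcp_for([.373,.289,.066],spR(np.radians(-75.3))); print(rel(s,[.45,.15,.28],r),rel(s,p+[0,0,.08],r))
E
```

```text
3.1 [ 0.284  0.214 -0.472  2.051  0.124  0.902 -0.169] [0.47897787 0.01113595 0.30547016] 0.05988879625706567
{'tx': 0.0254, 'ty': -0.0168, 'tz': -0.1409, 'ax': -0.1696, 'ay': 0.0003, 'az': -0.0013} {'tx': 0.1783, 'ty': -0.0783, 'tz': -0.2663, 'ax': -0.1696, 'ay': 0.0003, 'az': -0.0013}
```

send_rows --steps '[{"tx": 0.1,"ty": -0.078,"tz": -0.266,"ax": -0.17,"ay": 0,"az": 0,"gripper": -0.4},{"tx": 0.1,"ty": -0.078,"tz": -0.266,"ax": -0.17,"ay": 0,"az": 0,"gripper": -0.4},{"tx": 0.15,"ty": -0.078,"tz": -0.266,"ax": -0.17,"ay": 0,"az": 0,"gripper": -0.4},{"tx": 0.178,"ty": -0.078,"tz": -0.266,"ax": -0.17,"ay": 0,"az": 0,"gripper": -0.4},{"tx": 0.178,"ty": -0.078,"tz": -0.266,"ax": -0.17,"ay": 0,"az": 0,"gripper": -0.4},{"tx": 0.178,"ty": -0.078,"tz": -0.266,"ax": -0.17,"ay": 0,"az": 0,"gripper": -0.4},{"tx": 0.178,"ty": -0.078,"tz": -0.266,"ax": -0.17,"ay": 0,"az": 0,"gripper": -0.4},{"tx": 0.178,"ty": -0.078,"tz": -0.266,"ax": -0.17,"ay": 0,"az": 0,"gripper": -0.4}]'

```text
time: 4.1
tool_pos: [0.3794, 0.2668, 0.1277]
tcp_rot: [1.019, 1.318, -1.018]
wrist_force: [0.1, -0.1, 0.5]
opening: 0.06
```

```bash
python3 - <<'E'
from go import *
from station import vision
s=log(); print(s["time"],np.round(s["q"],3),s["tool_pos"],np.abs(s["qvel"]).max())
p,r=tcp_for([.373,.289,.066],spR(np.radians(-75.3))); print(rel(s,p,r))
im=vision.camera("side"); cv2.imwrite("pics/a.png",cv2.resize(im["pixels"][100:240,140:340,::-1],None,fx=3,fy=3))
E
```

```text
4.1 [-0.359  0.474 -0.458  2.252  0.438  0.498 -0.907] [0.37936472 0.26683493 0.12770513] 0.01904339861035892
{'tx': 0.0807, 'ty': -0.0006, 'tz': -0.0031, 'ax': -0.0009, 'ay': 0.0006, 'az': -0.0009}
```

View pics/a.png

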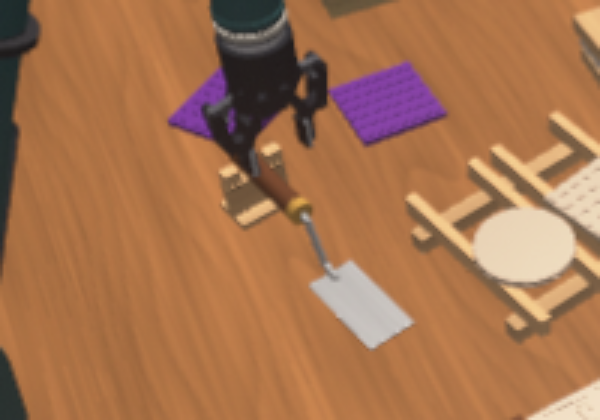

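send_rows --steps '[{"tx": 0.05,"ty": 0,"tz": -0.003,"ax": 0,"ay": 0,"az": 0,"gripper": -0.4},{"tx": 0.081,"ty": 0,"tz": -0.003,"ax": 0,"ay": 0,"az": 0,"gripper": -0.4},{"tx": 0.081,"ty": 0,"tz": -0.003,"ax": 0,"ay": 0,"az": 0,"gripper": -0.4},{"tx": 0.081,"ty": 0,"tz": -0.003,"ax": 0,"ay": 0,"az": 0,"gripper": 1},{"tx": 0.081,"ty": 0,"tz": -0.003,"ax": 0,"ay": 0,"az": 0,"gripper": 1},{"tx": 0.081,"ty": 0,"tz": -0.003,"ax": 0,"ay": 0,"az": 0,"gripper": 1},{"tx": 0.081,"ty": 0,"tz": -0.003,"ax": 0,"ay": 0,"az": 0,"gripper": 1},{"tx": 0.081,"ty": 0,"tz": -0.003,"ax": 0,"ay": 0,"az": 0,"gripper": 1}]' --force 115

```text
time: 5.15
tool_pos: [0.3788, 0.2708, 0.0479]
tcp_rot: [1.021, 1.318, -1.016]
wrist_force: [-1.1, -0.4, 8.0]
opening: 0.0229
```

```bash
cat > fit.py <<'E'
from go import *
from scipy.optimize import least_squares
import itertools
D=[json.loads(l) for l in open("log.jsonl")]
# z,y,z,y,z,y,z chain w/ signs; params: h, a(upper), e(elbow offset), f(forearm), w(wrist off), t(tool), base yaw
def fk(q,p,sg):
    h,a,e,f,w,t=p[:6]; q=np.array(q)*sg
    Rr=R.from_euler('z',q[0]); x=np.array([0,0,h])
    Rr=Rr*R.from_euler('y',q[1]); Rr=Rr*R.from_euler('z',q[2]); x=x+Rr.apply([e,0,a])
    Rr=Rr*R.from_euler('y',q[3]); Rr=Rr*R.from_euler('z',q[4]); x=x+Rr.apply([-e,0,f])
    Rr=Rr*R.from_euler('y',q[5]); Rr=Rr*R.from_euler('z',q[6]); x=x+Rr.apply([w,0,t])
    return x,Rr
def tooloff(sg):
    Rr=[fk(d["q"],[.3,.4,0,.4,0,.2],sg)[1].inv()*R.from_rotvec(d["tcp_rot"]) for d in D]
    m=R.concatenate(Rr).mean(); return m,max((m.inv()*r).magnitude() for r in Rr)
if __name__=="__main__":
    res=[]
    for sg in itertools.product([1,-1],repeat=4):
        sg=np.array([sg[0],1,sg[1],1,sg[2],1,sg[3]]); m,e=tooloff(sg); res.append((e,sg.tolist(),m.as_matrix().round(2).tolist()))
    res.sort(key=lambda r:r[0]); print(res[0],res[1][0]); sg=np.array(res[0][1])
    g=lambda p:np.concatenate([fk(d["q"],p,sg)[0]-d["tool_pos"] for d in D])
    o=least_squares(lambda p:np.r_[g(p),1e-3*(p[[2,4]])],[.3,.4,0,.4,0,.2]); print(o.x,np.abs(g(o.x)).max())
    np.savez("kin.npz",p=o.x,sg=sg,m=tooloff(sg)[0].as_matrix())
E
python3 - <<'E'
from go import *
s=log(); print(s["time"],np.round(s["q"],3),s["tool_pos"],s["opening"],s["wrist_force"])
E
python3 fit.py
```

```text
5.15 [-0.501  0.615 -0.29   2.293  0.595  0.3   -1.058] [0.37879934 0.2707907  0.0479175 ] 0.022865731448401396 [-1.09711667 -0.37135393  8.00291068]
(6.544668208791957e-16, [-1, 1, -1, 1, -1, 1, -1], [[-0.0, -1.0, 0.0], [-0.0, -0.0, -1.0], [1.0, -0.0, -0.0]]) 0.5399941265911918
[ 1.42440776  0.63087675 -0.03133408  0.45837216 -0.04829943  1.44560373] 0.04007533292062915
```

```bash
python3 - <<'E'
from go import *
s=readout.read_state()
a=.246; n=np.array([np.cos(a),np.sin(a)]); l=np.array([-np.sin(a),np.cos(a)])
for c in ("top","side"):
    P=np.load(f"slat_{c}.npy"); P=P[P[:,2]>.047]
    for a2 in (.22,.246,.27):
        n2=np.array([np.cos(a2),np.sin(a2)]); h,e=np.histogram(P[:,:2]@n2,np.arange(.52,.80,.004)); print(c,a2,[(round(x,3),k) for x,k in zip(e,h) if k>12])
t=np.array([.7085,.126]); print("tile n,l",t@n,t@l, "rack c",np.array([.642,.142])@n,np.array([.642,.142])@l)
print("spat yaw",np.degrees(np.arctan2(-l[1],-l[0])))
E
```

```text
top 0.22 [(np.float64(0.54), np.int64(29)), (np.float64(0.544), np.int64(48)), (np.float64(0.548), np.int64(53)), (np.float64(0.552), np.int64(54)), (np.float64(0.556), np.int64(16)), (np.float64(0.628), np.int64(29)), (np.float64(0.632), np.int64(32)), (np.float64(0.636), np.int64(59)), (np.float64(0.64), np.int64(40)), (np.float64(0.644), np.int64(22)), (np.float64(0.66), np.int64(20)), (np.float64(0.664), np.int64(30)), (np.float64(0.668), np.int64(44)), (np.float64(0.672), np.int64(39)), (np.float64(0.676), np.int64(14)), (np.float64(0.748), np.int64(19)), (np.float64(0.752), np.int64(32)), (np.float64(0.756), np.int64(39)), (np.float64(0.76), np.int64(43)), (np.float64(0.764), np.int64(17))]
top 0.246 [(np.float64(0.54), np.int64(19)), (np.float64(0.544), np.int64(56)), (np.float64(0.548), np.int64(59)), (np.float64(0.552), np.int64(56)), (np.float64(0.628), np.int64(18)), (np.float64(0.632), np.int64(47)), (np.float64(0.636), np.int64(46)), (np.float64(0.64), np.int64(59)), (np.float64(0.644), np.int64(14)), (np.float64(0.664), np.int64(42)), (np.float64(0.668), np.int64(40)), 
[... 2042 characters left out ...]
54), np.int64(41)), (np.float64(0.544), np.int64(41)), (np.float64(0.548), np.int64(34)), (np.float64(0.552), np.int64(25)), (np.float64(0.628), np.int64(32)), (np.float64(0.632), np.int64(32)), (np.float64(0.636), np.int64(37)), (np.float64(0.64), np.int64(15)), (np.float64(0.656), np.int64(16)), (np.float64(0.66), np.int64(24)), (np.float64(0.664), np.int64(30)), (np.float64(0.668), np.int64(21)), (np.float64(0.672), np.int64(25)), (np.float64(0.748), np.int64(16)), (np.float64(0.752), np.int64(27)), (np.float64(0.756), np.int64(21)), (np.float64(0.76), np.int64(27))]
tile n,l 0.7178544188694091 -0.05033173263124248 rack c 0.6572528704594817 -0.01861892243852684
spat yaw -75.90523823978175
```

```bash
cat >> go.py <<'E'
A=.25; N=np.array([np.cos(A),np.sin(A)]); L=np.array([-np.sin(A),np.cos(A)])
def lane(l,z,n=.7135): return np.r_[N*n+L*l,z]
YL=A-np.pi/2
def sp_rows(s,ways,g=.019,depth=.018):
    for w in ways:
        p,r=tcp_for(w[0],spR(*w[1]),g,depth); print(np.round(p,3),rel(s,p,r))
E
python3 - <<'E'
from go import *
s=readout.read_state()
sp_rows(s,[([.373,.289,.2],[np.radians(-75.3)]),(lane(.235,.20),[YL]),(lane(.235,.15),[YL])])
E
```

```text
[0.378 0.271 0.182] {'tx': -0.1341, 'ty': -0.0006, 'tz': -0.0002, 'ax': -0.001, 'ay': -0.0008, 'az': -0.003}
[0.638 0.386 0.182] {'tx': -0.1332, 'ty': 0.2801, 'tz': -0.0459, 'ax': 0.0056, 'ay': -0.0008, 'az': -0.003}
[0.638 0.386 0.132] {'tx': -0.0832, 'ty': 0.28, 'tz': -0.0458, 'ax': 0.0056, 'ay': -0.0008, 'az': -0.003}
```

send_rows --steps '[{"tx": -0.03,"ty": 0,"tz": 0,"ax": 0,"ay": 0,"az": 0,"gripper": 1},{"tx": -0.07,"ty": 0,"tz": 0,"ax": 0,"ay": 0,"az": 0,"gripper": 1},{"tx": -0.12,"ty": 0.01,"tz": 0,"ax": 0,"ay": 0,"az": 0,"gripper": 1},{"tx": -0.133,"ty": 0.05,"tz": -0.008,"ax": 0,"ay": 0,"az": 0,"gripper": 1},{"tx": -0.133,"ty": 0.1,"tz": -0.016,"ax": 0,"ay": 0,"az": 0,"gripper": 1},{"tx": -0.133,"ty": 0.15,"tz": -0.025,"ax": 0,"ay": 0,"az": 0,"gripper": 1},{"tx": -0.133,"ty": 0.2,"tz": -0.035,"ax": 0,"ay": 0,"az": 0,"gripper": 1},{"tx": -0.133,"ty": 0.25,"tz": -0.042,"ax": 0,"ay": 0,"az": 0,"gripper": 1},{"tx": -0.133,"ty": 0.28,"tz": -0.046,"ax": 0.006,"ay": 0,"az": 0,"gripper": 1},{"tx": -0.11,"ty": 0.28,"tz": -0.046,"ax": 0.006,"ay": 0,"az": 0,"gripper": 1},{"tx": -0.083,"ty": 0.28,"tz": -0.046,"ax": 0.006,"ay": 0,"az": 0,"gripper": 1},{"tx": -0.083,"ty": 0.28,"tz": -0.046,"ax": 0.006,"ay": 0,"az": 0,"gripper": 1}]'

```text
time: 6.65
tool_pos: [0.6337, 0.3834, 0.1259]
tcp_rot: [1.016, 1.32, -1.029]
wrist_force: [0.2, 0.1, -2.0]
opening: 0.0232
```

```bash
cat > meas.py <<'E'
from go import *
from station import vision
import sys
def blade(tag,views=("top","side")):
    s=log(); print(round(s["time"],2),np.round(s["q"],3),np.round(s["tool_pos"],4),"open",round(s["opening"],4),"F",np.round(s["wrist_force"],1),"qd",round(np.abs(s["qvel"]).max(),3))
    Rt=R.from_rotvec(s["tcp_rot"]); Rs=Rt*TS.inv(); o=s["tool_pos"]-Rs.apply([.019,0,-.018])
    b=o+Rs.apply([.145,0,-.064]); print("expected origin",np.round(o,4),"blade",np.round(b,4),"yaw",np.degrees(np.arctan2(*Rs.apply([1,0,0])[[1,0]])).round(2))
    for c in views:
        im=vision.camera(c); P=cloud(im); np.savez(f"{tag}_{c}.npz",**im)
        Q=Rs.inv().apply((P-o).reshape(-1,3)); hsv=cv2.cvtColor(im["pixels"],cv2.COLOR_RGB2HSV).reshape(-1,3)
        m=(np.abs(Q[:,0]-.155)<.085)&(np.abs(Q[:,1])<.06)&(np.abs(Q[:,2]+.064)<.03)&(hsv[:,1]<35)
        if m.sum()>60:
            q=Q[m]; C=np.c_[q[:,:2]-[.145,0],np.ones(len(q))]
            w=np.ones(len(q),bool)
            for _ in range(4):
                k=np.linalg.lstsq(C[w],q[w,2],rcond=None)[0]; w=np.abs(C@k-q[:,2])<.004
            print(c,"blade plane in spatula frame: slope x,y,z@centre",np.round(k,4),"n",w.sum(),rect(q[w]))
        cv2.imwrite(f"pics/{tag}_{c}.png",im["pixels"][:,:,::-1])
    return s
E
python3 - <<'E'
from meas import *
s=blade("b")
sp_rows(s,[(lane(.235,.105),[YL]),(lane(.105,.105),[YL]),(lane(.105,.16),[YL])])
E
python3 fit.py
```

```text
6.65 [-0.312  0.768 -0.479  1.615  0.43   0.874 -0.707] [0.6337 0.3834 0.1259] open 0.0232 F [ 0.2  0.1 -2. ] qd 0.043
expected origin [0.6291 0.4019 0.1439] blade [0.6648 0.2612 0.0803] yaw -75.6
top blade plane in spatula frame: slope x,y,z@centre [-0.0193 -0.0171 -0.0646] n 627 (array([145.3,  -0.8]), array([118.7,  57.6]), 0.0, -64.4)
side blade plane in spatula frame: slope x,y,z@centre [-0.0039 -0.0285 -0.0634] n 332 (array([146. ,  -0.5]), array([ 59.1, 122.1]), 88.2, -63.3)
[0.638 0.386 0.087] {'tx': 0.0389, 'ty': 0.0049, 'tz': -0.0014, 'ax': 0.0014, 'ay': 0.003, 'az': 0.0076}
[0.67  0.26  0.087] {'tx': 0.0393, 'ty': 0.0047, 'tz': 0.1286, 'ax': 0.0014, 'ay': 0.003, 'az': 0.0076}
[0.67  0.26  0.142] {'tx': -0.0157, 'ty': 0.0043, 'tz': 0.1288, 'ax': 0.0014, 'ay': 0.003, 'az': 0.0076}
(4.996003610813204e-16, [-1, 1, -1, 1, -1, 1, -1], [[-0.0, -1.0, -0.0], [-0.0, 0.0, -1.0], [1.0, -0.0, -0.0]]) 0.5252389291240788
[ 1.31610555  0.63648724 -0.03225323  0.4557546  -0.04885692  1.34456309] 0.040332641284991866
```

send_rows --steps '[{"tx": 0.015,"ty": 0.005,"tz": -0.001,"ax": 0,"ay": 0.003,"az": 0.008,"gripper": 1},{"tx": 0.039,"ty": 0.005,"tz": -0.001,"ax": 0,"ay": 0.003,"az": 0.008,"gripper": 1},{"tx": 0.039,"ty": 0.005,"tz": -0.001,"ax": 0,"ay": 0.003,"az": 0.008,"gripper": 1},{"tx": 0.039,"ty": 0.005,"tz": 0.02,"ax": 0,"ay": 0.003,"az": 0.008,"gripper": 1},{"tx": 0.039,"ty": 0.005,"tz": 0.045,"ax": 0,"ay": 0.003,"az": 0.008,"gripper": 1},{"tx": 0.039,"ty": 0.005,"tz": 0.07,"ax": 0,"ay": 0.003,"az": 0.008,"gripper": 1},{"tx": 0.039,"ty": 0.005,"tz": 0.095,"ax": 0,"ay": 0.003,"az": 0.008,"gripper": 1},{"tx": 0.039,"ty": 0.005,"tz": 0.115,"ax": 0,"ay": 0.003,"az": 0.008,"gripper": 1},{"tx": 0.039,"ty": 0.005,"tz": 0.129,"ax": 0,"ay": 0.003,"az": 0.008,"gripper": 1},{"tx": 0.039,"ty": 0.005,"tz": 0.129,"ax": 0,"ay": 0.003,"az": 0.008,"gripper": 1}]'

```text
time: 8.0
tool_pos: [0.6744, 0.2605, 0.09]
tcp_rot: [1.03, 1.313, -1.017]
wrist_force: [-0.3, -0.1, -2.2]
opening: 0.023
```

```bash
python3 - <<'E'
from meas import *
s=blade("c",("top",))
im=cv2.imread("pics/c_top.png"); cv2.imwrite("pics/c_crop.png",cv2.resize(im[100:260,180:380],None,fx=3,fy=3))
sp_rows(s,[(lane(.105,.16),[YL]),(lane(.105,.20),[YL])])
E
```

```text
8.0 [-0.137  0.784 -0.466  1.689  0.471  0.774 -0.578] [0.6744 0.2605 0.09  ] open 0.023 F [-0.3 -0.1 -2.2] qd 0.032
expected origin [0.6696 0.2789 0.108 ] blade [0.7058 0.1386 0.0437] yaw -75.75
top blade plane in spatula frame: slope x,y,z@centre [ 0.0024  0.0081 -0.0487] n 363 (array([157.8,  -1.9]), array([108.9, 106.9]), 5.9, -48.5)
[0.67  0.26  0.142] {'tx': -0.052, 'ty': -0.004, 'tz': -0.0005, 'ax': -0.0012, 'ay': -0.0022, 'az': -0.0078}
[0.67  0.26  0.182] {'tx': -0.092, 'ty': -0.0037, 'tz': -0.0006, 'ax': -0.0012, 'ay': -0.0022, 'az': -0.0078}
```

View pics/c_crop.png

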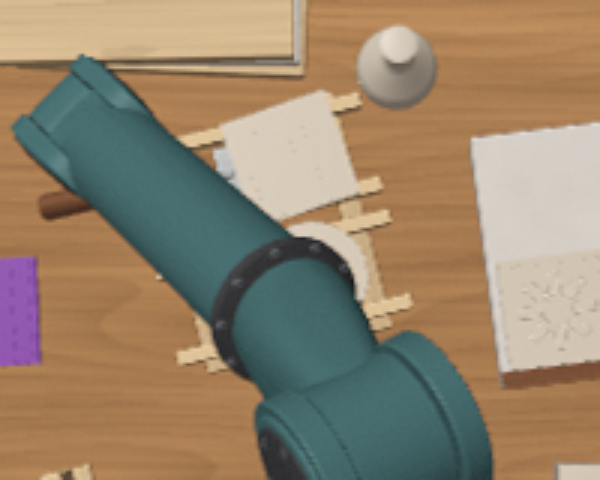

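send_rows --steps '[{"tx": -0.005,"ty": 0,"tz": 0,"ax": 0,"ay": 0,"az": 0,"gripper": 1},{"tx": -0.015,"ty": 0,"tz": 0,"ax": 0,"ay": 0,"az": 0,"gripper": 1},{"tx": -0.03,"ty": 0,"tz": 0,"ax": 0,"ay": 0,"az": 0,"gripper": 1},{"tx": -0.05,"ty": 0,"tz": 0,"ax": 0,"ay": 0,"az": 0,"gripper": 1},{"tx": -0.07,"ty": 0,"tz": 0,"ax": 0,"ay": 0,"az": 0,"gripper": 1},{"tx": -0.09,"ty": 0,"tz": 0,"ax": 0,"ay": 0,"az": 0,"gripper": 1},{"tx": -0.105,"ty": 0,"tz": 0,"ax": 0,"ay": 0,"az": 0,"gripper": 1},{"tx": -0.11,"ty": 0,"tz": 0,"ax": 0,"ay": 0,"az": 0,"gripper": 1},{"tx": -0.11,"ty": 0,"tz": 0,"ax": 0,"ay": 0,"az": 0,"gripper": 1}]'

```text
time: 9.18
tool_pos: [0.673, 0.2618, 0.2002]
tcp_rot: [1.029, 1.315, -1.015]
wrist_force: [0.2, -0.5, -4.0]
opening: 0.0226
```

```bash
cat > fit2.py <<'E'
from go import *
from scipy.optimize import least_squares
D=[json.loads(l) for l in open("log.jsonl")]
sg=np.array([-1,1,-1,1,-1,1,-1]); AX='zyzyzyz'
M=R.from_matrix([[0,-1,0],[0,0,-1],[1,0,0]])
def fk(q,p,full=False):
    "p: 8x3 offsets after base and each joint"
    p=np.reshape(p,(8,3)); Rr=R.identity(); x=p[0].copy(); pts=[x]
    for i in range(7):
        Rr=Rr*R.from_euler(AX[i],sg[i]*q[i]); x=x+Rr.apply(p[i+1]); pts.append(x)
    return (x,Rr*M,pts) if full else (x,Rr*M)
p0=np.zeros((8,3)); p0[0,2]=.35; p0[3,2]=.42; p0[5,2]=.40; p0[7,2]=.25
def fit(w=.02):
    g=lambda p:np.concatenate([fk(d["q"],p)[0]-d["tool_pos"] for d in D])
    o=least_squares(lambda p:np.r_[g(p)/.001,(p-p0.ravel())/w/50],p0.ravel()); return o.x,np.abs(g(o.x)).max()
if __name__=="__main__":
    p,e=fit(); print(p.reshape(8,3).round(3),e,len(D)); np.save("kin.npy",p)
E
python3 - <<'E'
from meas import *
s=blade("d")
E
python3 fit2.py
```

```text
9.18 [-0.1    0.666 -0.528  1.628  0.393  0.946 -0.515] [0.673  0.2618 0.2002] open 0.0226 F [ 0.2 -0.5 -4. ] qd 0.016
expected origin [0.6681 0.2801 0.2183] blade [0.7046 0.14   0.1538] yaw -75.62
top blade plane in spatula frame: slope x,y,z@centre [ 0.051   0.0069 -0.0621] n 149 (array([149.8,  -1.2]), array([131.5, 106.3]), 5.2, -64.6)
[[-0.    -0.     0.322]
 [-0.    -0.01  -0.028]
 [ 0.    -0.01   0.102]
 [-0.    -0.012  0.522]
 [-0.    -0.012  0.032]
 [ 0.    -0.     0.432]
 [-0.    -0.     0.029]
 [-0.     0.     0.279]] 3.4161673745369825e-07 8
```

```bash
cat > ik.py <<'E'
from go import *
from fit2 import fk
from scipy.optimize import least_squares
P=np.load("kin.npy")
LO=np.array([-2.69,-.47,-1.27,.19,-1.53,.08,-3.09]);HI=np.array([2.69,2.24,1.36,2.51,4.68,2.07,3.09])
mid=(LO+HI)/2
def ik(pos,rot,q0,w=.02):
    def f(q):
        x,r=fk(q,P); return np.r_[(x-pos)*20,(r.inv()*rot).as_rotvec()*3,w*(q-q0)]
    o=least_squares(f,np.clip(q0,LO+1e-3,HI-1e-3),bounds=(LO,HI),max_nfev=60); x,r=fk(o.x,P)
    return o.x,np.linalg.norm(x-pos),(r.inv()*rot).magnitude()
BC=np.array([.631,-.270]); BY=.134
def bat(x,y,z): return np.r_[BC+[x*np.cos(BY)-y*np.sin(BY),x*np.sin(BY)+y*np.cos(BY)],z]
def flip_pose(yaw,roll,edge,tile=(.158,-.002),z=.031):
    "spatula origin s.t. lower tile edge sits at bat point edge (x,y), yaw in world"
    rs=spR(yaw,roll); sgn=np.sign(roll) or 1
    e=np.array([tile[0],tile[1]-sgn*.055,-.064+.0])  # blade-side corner of lower edge
    e2=e+[0,0,.010]
    lo=min(rs.apply(e)[2],rs.apply(e2)[2])
    piv=rs.apply(e); 
    o=np.zeros(3); o[:2]=edge[:2]-piv[:2]; o[2]=z-lo
    return o,rs
def run(q,seq):
    out=[]
    for o,rs in seq:
        p,r=tcp_for(o,rs,.019,.018); q,e,a=ik(p,r,q); out.append((q,e,a))
    return out
E
cat > plan.py <<'E'
from ik import *
qs=json.loads(open("log.jsonl").readlines()[-1])["q"]
for yo in (0,-90):
  for sg in (1,-1):
    for cx in (-.04,.0,.05):
      yaw=BY+np.radians(yo)
      fall=spR(yaw).apply([0,-sg,0])[:2]
      edge=bat(cx,0,0)[:2]-fall*.058
      q=np.array(qs); o,rs=flip_pose(yaw,sg*1e-3,edge)
      cur,_=flip_pose(yaw,sg*1e-3,edge)
      seq=[]
      for t in np.linspace(0,1,8): seq.append((np.array([.668,.28,.218])*(1-t)+(o+[0,0,.12])*t, spR(np.radians(-75.6)*(1-t)+yaw*t)))
      seq.append((o+[0,0,.05],rs))
      rl=np.arange(5,121,5)
      seq+= [flip_pose(yaw,sg*np.radians(a),edge) for a in rl]
      out=run(q,seq); errs=[round(1000*e+100*a,1) for _,e,a in out]
      ok=[a for a,e in zip(rl,errs[9:]) if e<3]
      qi=out[-3][0]; pts=fk(qi,P,True)[2]
      print(yo,sg,cx,"ok to",max(ok) if ok else None,"carry",max(errs[:9]),"q@110",np.round(qi,2),"wrist",np.round(pts[5],2),"elbow",np.round(pts[3],2))
E
python3 plan.py
```

```text
0 1 -0.04 ok to 120 carry 0.0 q@110 [ 1.41  1.76 -1.17  1.39 -0.16  1.79  1.95] wrist [ 0.49 -0.59 -0.03] elbow [ 0.07 -0.61  0.17]
0 1 0.0 ok to 120 carry 0.0 q@110 [ 1.35  1.77 -1.21  1.33 -0.17  1.79  1.92] wrist [ 0.53 -0.58 -0.03] elbow [ 0.11 -0.6   0.16]
0 1 0.05 ok to 120 carry 0.0 q@110 [ 1.27  1.79 -1.25  1.24 -0.18  1.79  1.89] wrist [ 0.58 -0.57 -0.03] elbow [ 0.15 -0.59  0.15]
0 -1 -0.04 ok to 120 carry 0.0 q@110 [ 0.03  1.43 -0.14  2.16  1.48  2.07 -0.49] wrist [ 0.41 -0.   -0.04] elbow [ 0.62 -0.05  0.38]
0 -1 0.0 ok to 120 carry 0.0 q@110 [ 0.02  1.4  -0.14  2.09  1.52  2.07 -0.38] wrist [ 0.45  0.   -0.04] elbow [ 0.61 -0.04  0.4 ]
0 -1 0.05 ok to 120 carry 0.0 q@110 [-0.02  1.38 -0.11  2.    1.56  2.04 -0.25] wrist [ 0.5   0.01 -0.04] elbow [ 0.61 -0.02  0.41]
-90 1 -0.04 ok to 120 carry 0.0 q@110 [ 1.51  2.05 -1.03  2.28  4.36  0.86 -1.96] wrist [ 0.28 -0.18 -0.03] elbow [ 0.   -0.55 -0.  ]
-90 1 0.0 ok to 120 carry 0.0 q@110 [ 1.45  2.07 -1.11  2.23  4.31  0.84 -1.93] wrist [ 0.32 -0.17 -0.03] elbow [ 0.04 -0.54 -0.02]
-90 1 0.05 ok to 120 carry 0.0 q@110 [ 1.32  2.01 -1.12  2.16  4.28  0.93 -1.98] wrist [ 0.37 -0.17 -0.03] elbow [ 0.11 -0.55  0.02]
-90 -1 -0.04 ok to 90 carry 0.0 q@110 [-0.51  1.9   1.35  1.23 -0.05  2.07  1.45] wrist [ 0.84 -0.04 -0.03] elbow [0.53 0.27 0.1 ]
-90 -1 0.0 ok to 80 carry 0.0 q@110 [-0.51  1.89  1.36  1.15 -0.03  2.07  1.47] wrist [ 0.87 -0.02 -0.02] elbow [0.53 0.27 0.11]
-90 -1 0.05 ok to 75 carry 0.0 q@110 [-0.5   1.87  1.36  1.05  0.01  2.07  1.48] wrist [ 0.9   0.01 -0.02] elbow [0.54 0.27 0.12]
```

```bash
python3 - <<'E'
import cv2
im=cv2.imread("pics/d_side.png"); cv2.imwrite("pics/d_crop.png",cv2.resize(im[60:260,200:480],None,fx=2.8,fy=2.8))
E
```

```text
(no output)
```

View pics/d_crop.png

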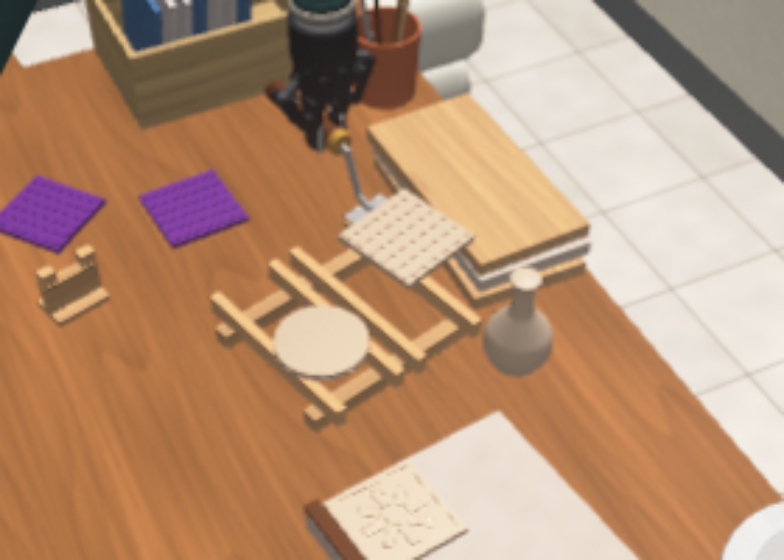

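```bash
cat > carry.py <<'E'
from ik import *
import sys
s=readout.read_state(); k0,k1,n=int(sys.argv[1]),int(sys.argv[2]),20
R0=R.from_rotvec(s["tcp_rot"])*TS.inv(); o0=s["tool_pos"]-R0.apply([.019,0,-.018])
cx=-.02; yaw1=BY; edge=bat(cx,-.058,0)[:2]
o1,_=flip_pose(yaw1,-1e-3,edge); o1=o1+[0,0,.09]
if k0==0: np.savez("carry0.npz",o0=o0,R0=R0.as_matrix())
else:
    z=np.load("carry0.npz"); o0,R0=z["o0"],R.from_matrix(z["R0"])
y0=R0.as_euler('zyx')[0]; print("from",o0,"to",o1)
for k in range(k0+1,k1+1):
    t=k/n; u=t*t*(3-2*t); o=o0*(1-u)+o1*u+[0,0,.03*np.sin(np.pi*u)]
    rs=spR(y0*(1-u)+yaw1*u); p,r=tcp_for(o,rs,.019,.018); d=rel(s,p,r); print(k,{a:round(b,3) for a,b in d.items()})
E
python3 carry.py 0 12
```

```text
from [0.66765645 0.27980957 0.21719315] to [ 0.46941667 -0.40372216  0.18505297]
1 {'tx': -0.001, 'ty': -0.003, 'tz': 0.004, 'ax': -0.011, 'ay': -0.003, 'az': -0.006}
2 {'tx': -0.002, 'ty': -0.009, 'tz': 0.017, 'ax': -0.041, 'ay': -0.003, 'az': -0.006}
3 {'tx': -0.004, 'ty': -0.02, 'tz': 0.037, 'ax': -0.088, 'ay': -0.002, 'az': -0.006}
4 {'tx': -0.007, 'ty': -0.035, 'tz': 0.064, 'ax': -0.151, 'ay': -0.002, 'az': -0.006}
5 {'tx': -0.01, 'ty': -0.052, 'tz': 0.095, 'ax': -0.227, 'ay': -0.002, 'az': -0.006}
6 {'tx': -0.013, 'ty': -0.072, 'tz': 0.132, 'ax': -0.314, 'ay': -0.002, 'az': -0.006}
7 {'tx': -0.015, 'ty': -0.094, 'tz': 0.171, 'ax': -0.41, 'ay': -0.001, 'az': -0.007}
8 {'tx': -0.017, 'ty': -0.118, 'tz': 0.213, 'ax': -0.512, 'ay': -0.001, 'az': -0.007}
9 {'tx': -0.017, 'ty': -0.143, 'tz': 0.257, 'ax': -0.618, 'ay': -0.001, 'az': -0.007}
10 {'tx': -0.016, 'ty': -0.168, 'tz': 0.302, 'ax': -0.727, 'ay': -0.0, 'az': -0.007}
11 {'tx': -0.013, 'ty': -0.194, 'tz': 0.346, 'ax': -0.836, 'ay': 0.0, 'az': -0.007}
12 {'tx': -0.008, 'ty': -0.219, 'tz': 0.389, 'ax': -0.942, 'ay': 0.001, 'az': -0.007}
```

```bash
sed -i 's/BC=np.array(\[.631,-.270\])/BC=np.array([.631,-.273])/' ik.py; sed -i 's/cx=-.02; yaw1=BY; edge=bat(cx,-.058,0)/cx=-.042; yaw1=BY; edge=bat(cx,-.046,0)/; s/+\[0,0,.09\]/+[0,0,.10]/' carry.py; python3 carry.py 0 12
cat > sim.py <<'E'
from ik import *
q=np.array(json.loads(open("log.jsonl").readlines()[-1])["q"]); edge=bat(-.042,-.046,0)[:2]
o0=np.array([.668,.28,.218]); o1,_=flip_pose(BY,-1e-3,edge); o1=o1+[0,0,.1]
seq=[(o0*(1-t)+o1*t,spR(np.radians(-75.6)*(1-t)+BY*t)) for t in np.linspace(0,1,10)]
for a in (10,20,26): 
    o,r=flip_pose(BY,-np.radians(a),edge); seq.append((o+[0,0,.05],r))
for a in range(26,87,6): seq.append(flip_pose(BY,-np.radians(a),edge))
for i,(q,e,a) in enumerate(run(q,seq)):
    x,_,pts=fk(q,P,True); print(i,np.round(q,2),round(e,4),round(a,3),"wrist",np.round(pts[5],2),"o",np.round(seq[i][0],3))
E
python3 sim.py
```

```text
from [0.66765645 0.27980957 0.21719315] to [ 0.4460107  -0.39776892  0.19505297]
1 {'tx': -0.001, 'ty': -0.003, 'tz': 0.004, 'ax': -0.011, 'ay': -0.003, 'az': -0.006}
2 {'tx': -0.002, 'ty': -0.01, 'tz': 0.017, 'ax': -0.041, 'ay': -0.003, 'az': -0.006}
3 {'tx': -0.005, 'ty': -0.022, 'tz': 0.036, 'ax': -0.088, 'ay': -0.002, 'az': -0.006}
4 {'tx': -0.008, 'ty': -0.037, 'tz': 0.062, 'ax': -0.151, 'ay': -0.002, 'az': -0.006}
5 {'tx': -0.011, 'ty': -0.056, 'tz': 0.093, 'ax': -0.227, 'ay': -0.002, 'az': -0.006}
6 {'tx': -0.015, 'ty': -0.077, 'tz': 0.129, 'ax': -0.314, 'ay': -0.002, 'az': -0.006}
7 {'tx': -0.018, 'ty': -0.1, 'tz': 0.168, 'ax': -0.41, 'ay': -0.001, 'az': -0.007}
8 {'tx': -0.02, 'ty': -0.126, 'tz': 0.209, 'ax': -0.512, 'ay': -0.001, 'az': -0.007}
9 {'tx': -0.021, 'ty': -0.152, 'tz': 0.252, 'ax': -0.618, 'ay': -0.001, 'az': -0.007}
10 {'tx': -0.021, 'ty': -0.179, 'tz': 0.296, 'ax': -0.727, 'ay': -0.0, 'az': -0.007}
11 {'tx': -0.019, 'ty': -0.206, 'tz': 0.339, 'ax': -0.836, 'ay': 0.0, 'az': -0.007}
12 {'tx': -0.015, 'ty': -0.233, 'tz': 0.382, 'ax': -0.942, 'ay': 0.001, 'az': -0.
[... 1811 characters left out ...]
6  0.21] 0.0 0.0 wrist [ 0.43 -0.11  0.3 ] o [ 0.437 -0.33   0.113]
18 [ 0.51  0.85 -0.57  2.37  1.77  1.38  0.11] 0.0 0.0 wrist [ 0.42 -0.08  0.27] o [ 0.436 -0.322  0.111]
19 [ 0.43  0.91 -0.54  2.38  1.76  1.5   0.02] 0.0 0.0 wrist [ 0.42 -0.06  0.24] o [ 0.435 -0.314  0.108]
20 [ 0.36  0.98 -0.5   2.38  1.75  1.62 -0.07] 0.0 0.0 wrist [ 0.42 -0.04  0.21] o [ 0.434 -0.306  0.104]
21 [ 0.29  1.05 -0.46  2.37  1.72  1.72 -0.16] 0.0 0.0 wrist [ 0.41 -0.02  0.18] o [ 0.433 -0.299  0.1  ]
22 [ 0.24  1.12 -0.42  2.35  1.69  1.81 -0.23] 0.0 0.0 wrist [ 0.41 -0.01  0.14] o [ 0.432 -0.292  0.094]
23 [ 0.19  1.19 -0.38  2.33  1.65  1.89 -0.3 ] 0.0 0.0 wrist [0.41 0.   0.11] o [ 0.431 -0.286  0.088]
```

send_rows --steps '[{"tx": -0.001,"ty": -0.003,"tz": 0.004,"ax": -0.011,"ay": 0,"az": 0,"gripper": 1},{"tx": -0.002,"ty": -0.01,"tz": 0.017,"ax": -0.041,"ay": 0,"az": 0,"gripper": 1},{"tx": -0.005,"ty": -0.022,"tz": 0.036,"ax": -0.088,"ay": 0,"az": 0,"gripper": 1},{"tx": -0.008,"ty": -0.037,"tz": 0.062,"ax": -0.151,"ay": 0,"az": 0,"gripper": 1},{"tx": -0.011,"ty": -0.056,"tz": 0.093,"ax": -0.227,"ay": 0,"az": 0,"gripper": 1},{"tx": -0.015,"ty": -0.077,"tz": 0.129,"ax": -0.314,"ay": 0,"az": 0,"gripper": 1},{"tx": -0.018,"ty": -0.1,"tz": 0.168,"ax": -0.41,"ay": 0,"az": 0,"gripper": 1},{"tx": -0.02,"ty": -0.126,"tz": 0.209,"ax": -0.512,"ay": 0,"az": 0,"gripper": 1},{"tx": -0.021,"ty": -0.152,"tz": 0.252,"ax": -0.618,"ay": 0,"az": 0,"gripper": 1},{"tx": -0.021,"ty": -0.179,"tz": 0.296,"ax": -0.727,"ay": 0,"az": 0,"gripper": 1},{"tx": -0.019,"ty": -0.206,"tz": 0.339,"ax": -0.836,"ay": 0,"az": 0,"gripper": 1},{"tx": -0.015,"ty": -0.233,"tz": 0.382,"ax": -0.942,"ay": 0,"az": 0,"gripper": 1}]'

```text
time: 10.78
tool_pos: [0.5404, -0.1684, 0.2118]
tcp_rot: [0.297, 1.547, -0.29]
wrist_force: [-0.5, -0.5, -3.9]
opening: 0.0231
```

```bash
python3 carry.py 12 20; python3 -c "
from go import *
s=log();print(s['q'],s['tool_pos'])"
```

```text
from [0.66765645 0.27980957 0.21719315] to [ 0.4460107  -0.39776892  0.19505297]
13 {'tx': 0.005, 'ty': -0.046, 'tz': 0.003, 'ax': -0.099, 'ay': 0.003, 'az': -0.005}
14 {'tx': 0.011, 'ty': -0.091, 'tz': 0.006, 'ax': -0.194, 'ay': 0.004, 'az': -0.005}
15 {'tx': 0.017, 'ty': -0.132, 'tz': 0.008, 'ax': -0.281, 'ay': 0.004, 'az': -0.005}
16 {'tx': 0.022, 'ty': -0.167, 'tz': 0.009, 'ax': -0.357, 'ay': 0.004, 'az': -0.004}
17 {'tx': 0.027, 'ty': -0.197, 'tz': 0.011, 'ax': -0.42, 'ay': 0.004, 'az': -0.004}
18 {'tx': 0.03, 'ty': -0.22, 'tz': 0.012, 'ax': -0.468, 'ay': 0.004, 'az': -0.004}
19 {'tx': 0.033, 'ty': -0.234, 'tz': 0.012, 'ax': -0.498, 'ay': 0.004, 'az': -0.004}
20 {'tx': 0.034, 'ty': -0.239, 'tz': 0.013, 'ax': -0.508, 'ay': 0.004, 'az': -0.004}
[ 0.81865342  0.53391602 -0.82567183  1.96628646  0.51190931  0.85748213
  0.91384935] [ 0.54038613 -0.16843889  0.21176155]
```

send_rows --steps '[{"tx": 0.005,"ty": -0.046,"tz": 0.003,"ax": -0.099,"ay": 0.003,"az": -0.004,"gripper": 1},{"tx": 0.011,"ty": -0.091,"tz": 0.006,"ax": -0.194,"ay": 0.004,"az": -0.004,"gripper": 1},{"tx": 0.017,"ty": -0.132,"tz": 0.008,"ax": -0.281,"ay": 0.004,"az": -0.004,"gripper": 1},{"tx": 0.022,"ty": -0.167,"tz": 0.009,"ax": -0.357,"ay": 0.004,"az": -0.004,"gripper": 1},{"tx": 0.027,"ty": -0.197,"tz": 0.011,"ax": -0.42,"ay": 0.004,"az": -0.004,"gripper": 1},{"tx": 0.03,"ty": -0.22,"tz": 0.012,"ax": -0.468,"ay": 0.004,"az": -0.004,"gripper": 1},{"tx": 0.033,"ty": -0.234,"tz": 0.012,"ax": -0.498,"ay": 0.004,"az": -0.004,"gripper": 1},{"tx": 0.034,"ty": -0.239,"tz": 0.013,"ax": -0.508,"ay": 0.004,"az": -0.004,"gripper": 1},{"tx": 0.034,"ty": -0.239,"tz": 0.013,"ax": -0.508,"ay": 0.004,"az": -0.004,"gripper": 1}]'

```text
time: 11.9
tool_pos: [0.4657, -0.3931, 0.1762]
tcp_rot: [-0.101, 1.567, 0.103]
wrist_force: [0.5, -0.1, -4.1]
opening: 0.0229
```

```bash
python3 - <<'E'
from meas import *
s=blade("e")
a=cv2.imread("pics/e_top.png")[90:290,300:560]; b=cv2.imread("pics/e_side.png")[180:400,250:530]
a=cv2.resize(a,(390,300)); b=cv2.resize(b,(382,300)); cv2.imwrite("pics/e.png",np.hstack([a,b]))
E
python3 fit2.py | tail -1
```

```text
11.9 [ 1.238  0.675 -0.909  1.895  0.672  0.91   1.699] [ 0.4657 -0.3931  0.1762] open 0.0229 F [ 0.5 -0.1 -4.1] qd 0.021
expected origin [ 0.4469 -0.3955  0.1942] blade [ 0.5907 -0.3767  0.1304] yaw 7.43
top blade plane in spatula frame: slope x,y,z@centre [ 0.0219 -0.0083 -0.064 ] n 146 (array([151.1,  -0.6]), array([134.4, 110.7]), 5.4, -64.8)
side blade plane in spatula frame: slope x,y,z@centre [-0.0176 -0.0125 -0.0578] n 1005 (array([152.5,   0.4]), array([134.3, 110.3]), 5.3, -58.1)
 [-0.     0.     0.279]] 2.2938341648348626e-07 10
```

View pics/e.png

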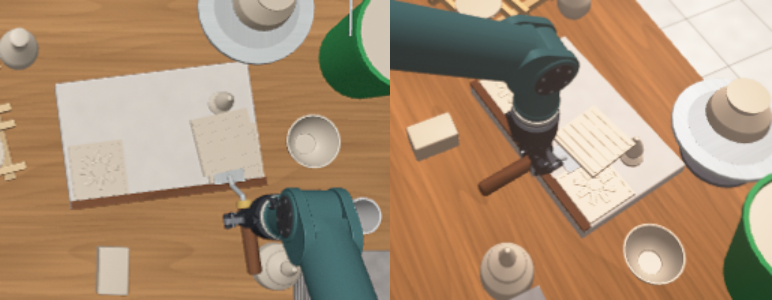

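```bash
cat > fl.py <<'E'
from ik import *
import sys
s=log(); print(s["time"],np.round(s["q"],3),np.round(s["tool_pos"],4),s["wrist_force"])
R0=R.from_rotvec(s["tcp_rot"])*TS.inv(); print("roll now",np.degrees(R0.as_euler('ZYX')).round(2),"o",s["tool_pos"]-R0.apply([.019,0,-.018]))
edge=bat(-.044,-.046,0)[:2]
def seq(L):
    for a,dz,dy in L:
        o,rs=flip_pose(BY,-np.radians(a),edge); o=o+[-dy*np.sin(BY),dy*np.cos(BY),dz]
        p,r=tcp_for(o,rs,.019,.018); print(a,dz,dy,{k:round(v,3) for k,v in rel(s,p,r).items()})
E
python3 - <<'E'
from fl import *
seq([(4,.09,0),(9,.078,0),(14,.064,0),(19,.05,0),(23,.036,0),(25,.022,0),(26,.011,0),(26,.006,0)])
E
```

```text
12.0 [ 1.237  0.675 -0.91   1.895  0.671  0.909  1.699] [ 0.4666 -0.3919  0.1767] [-0.17249672  0.90744979 -3.51373382]
roll now [ 7.53 -0.16  0.07] o [ 0.4477205  -0.39446738  0.19461503]
4 0.09 0 {'tx': 0.006, 'ty': 0.0, 'tz': -0.004, 'ax': -0.003, 'ay': 0.003, 'az': -0.071}
9 0.078 0 {'tx': 0.014, 'ty': 0.005, 'tz': -0.004, 'ax': -0.003, 'ay': 0.003, 'az': -0.158}
14 0.064 0 {'tx': 0.024, 'ty': 0.01, 'tz': -0.004, 'ax': -0.003, 'ay': 0.002, 'az': -0.246}
19 0.05 0 {'tx': 0.035, 'ty': 0.015, 'tz': -0.004, 'ax': -0.003, 'ay': 0.002, 'az': -0.333}
23 0.036 0 {'tx': 0.047, 'ty': 0.019, 'tz': -0.004, 'ax': -0.003, 'ay': 0.002, 'az': -0.403}
25 0.022 0 {'tx': 0.06, 'ty': 0.021, 'tz': -0.004, 'ax': -0.003, 'ay': 0.002, 'az': -0.438}
26 0.011 0 {'tx': 0.07, 'ty': 0.022, 'tz': -0.004, 'ax': -0.003, 'ay': 0.002, 'az': -0.455}
26 0.006 0 {'tx': 0.075, 'ty': 0.022, 'tz': -0.004, 'ax': -0.003, 'ay': 0.002, 'az': -0.455}
```

send_rows --steps '[{"tx": 0.006,"ty": 0,"tz": -0.004,"ax": -0.003,"ay": 0.003,"az": -0.071,"gripper": 1},{"tx": 0.014,"ty": 0.005,"tz": -0.004,"ax": -0.003,"ay": 0.003,"az": -0.158,"gripper": 1},{"tx": 0.024,"ty": 0.01,"tz": -0.004,"ax": -0.003,"ay": 0.002,"az": -0.246,"gripper": 1},{"tx": 0.035,"ty": 0.015,"tz": -0.004,"ax": -0.003,"ay": 0.002,"az": -0.333,"gripper": 1},{"tx": 0.047,"ty": 0.019,"tz": -0.004,"ax": -0.003,"ay": 0.002,"az": -0.403,"gripper": 1},{"tx": 0.06,"ty": 0.021,"tz": -0.004,"ax": -0.003,"ay": 0.002,"az": -0.438,"gripper": 1},{"tx": 0.07,"ty": 0.022,"tz": -0.004,"ax": -0.003,"ay": 0.002,"az": -0.455,"gripper": 1},{"tx": 0.075,"ty": 0.022,"tz": -0.004,"ax": -0.003,"ay": 0.002,"az": -0.455,"gripper": 1}]'

```text
time: 13.0
tool_pos: [0.4608, -0.3691, 0.1011]
tcp_rot: [-0.456, 1.508, -0.248]
wrist_force: [-0.6, -0.4, -2.1]
opening: 0.0231
```

```bash
python3 - <<'E'
from fl import *
from station import vision
seq([(27,.003,0),(31,.002,0),(36,.002,0),(42,.002,0),(48,.003,0),(54,.004,0),(60,.006,0),(66,.009,0),(71,.012,0),(75,.014,0),(78,.016,0)])
im=vision.camera("side"); P=cloud(im); Q=R0.inv().apply((P-(s["tool_pos"]-R0.apply([.019,0,-.018]))).reshape(-1,3))
m=(np.abs(Q[:,0]-.165)<.08)&(np.abs(Q[:,1])<.1)&(np.abs(Q[:,2]+.052)<.012)
k=rect(Q[m]); print("tile in spatula",k)
im=vision.camera("top"); P=cloud(im); Q=R0.inv().apply((P-(s["tool_pos"]-R0.apply([.019,0,-.018]))).reshape(-1,3))
m=(np.abs(Q[:,0]-.165)<.08)&(np.abs(Q[:,1])<.1)&(np.abs(Q[:,2]+.052)<.012)
print("tile top",rect(Q[m]))
E
```

```text
13.0 [ 0.799  0.635 -0.542  2.199  1.44   0.706  0.787] [ 0.4608 -0.3691  0.1011] [-0.61450823 -0.43594277 -2.10023013]
roll now [  7.81  -0.05 -25.87] o [ 0.44089989 -0.36390534  0.11726015]
27 0.003 0 {'tx': 0.002, 'ty': 0.001, 'tz': -0.002, 'ax': 0.002, 'ay': 0.002, 'az': -0.02}
31 0.002 0 {'tx': -0.001, 'ty': 0.005, 'tz': -0.002, 'ax': 0.002, 'ay': 0.002, 'az': -0.089}
36 0.002 0 {'tx': -0.005, 'ty': 0.009, 'tz': -0.002, 'ax': 0.002, 'ay': 0.002, 'az': -0.177}
42 0.002 0 {'tx': -0.009, 'ty': 0.015, 'tz': -0.001, 'ax': 0.001, 'ay': 0.002, 'az': -0.281}
48 0.003 0 {'tx': -0.014, 'ty': 0.021, 'tz': -0.001, 'ax': 0.001, 'ay': 0.002, 'az': -0.386}
54 0.004 0 {'tx': -0.018, 'ty': 0.028, 'tz': -0.001, 'ax': 0.001, 'ay': 0.002, 'az': -0.491}
60 0.006 0 {'tx': -0.022, 'ty': 0.034, 'tz': -0.001, 'ax': 0.001, 'ay': 0.002, 'az': -0.596}
66 0.009 0 {'tx': -0.026, 'ty': 0.04, 'tz': -0.001, 'ax': 0.001, 'ay': 0.002, 'az': -0.7}
71 0.012 0 {'tx': -0.029, 'ty': 0.044, 'tz': -0.001, 'ax': 0.001, 'ay': 0.002, 'az': -0.788}
75 0.014 0 {'tx': -0.031, 'ty': 0.048, 'tz': -0.001, 'ax': 0.001, 'ay': 0.002, 'az': -0.857}
78 0.016 0 {'tx': -0.033, 'ty': 0.051, 'tz': -0.001, 'ax': 0.001, 'ay': 0.002, 'az': -0.91}
tile in spatula (array([165.,  20.]), array([159.8, 159.5]), 0.1, -57.0)
tile top (array([165.2,  21.6]), array([159.8, 156.9]), 0.2, -56.7)
```

```bash
python3 - <<'E'
from meas import *
im=vision.camera("top"); im2=vision.camera("side")
np.savez("f_top.npz",**im)
a=im["pixels"][90:290,300:560,::-1]; b=im2["pixels"][180:400,250:530,::-1]
a=cv2.resize(a,(390,300)); b=cv2.resize(b,(382,300)); cv2.imwrite("pics/f.png",np.hstack([a,b]))
E
```

```text
(no output)
```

View pics/f.png

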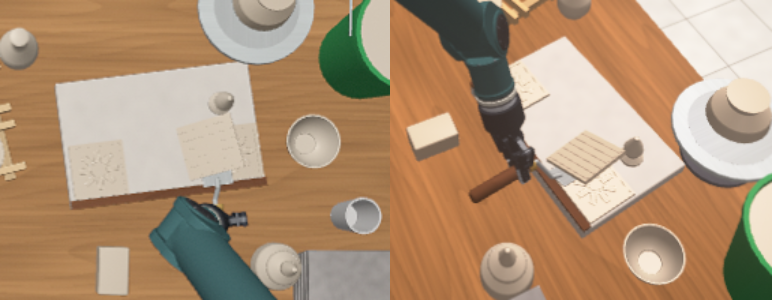

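send_rows --steps '[{"tx": 0.002,"ty": 0.001,"tz": -0.002,"ax": 0.002,"ay": 0.002,"az": -0.02,"gripper": 1},{"tx": -0.001,"ty": 0.005,"tz": -0.002,"ax": 0.002,"ay": 0.002,"az": -0.089,"gripper": 1},{"tx": -0.005,"ty": 0.009,"tz": -0.002,"ax": 0.002,"ay": 0.002,"az": -0.177,"gripper": 1},{"tx": -0.009,"ty": 0.015,"tz": -0.001,"ax": 0.001,"ay": 0.002,"az": -0.281,"gripper": 1},{"tx": -0.014,"ty": 0.021,"tz": -0.001,"ax": 0.001,"ay": 0.002,"az": -0.386,"gripper": 1},{"tx": -0.018,"ty": 0.028,"tz": -0.001,"ax": 0.001,"ay": 0.002,"az": -0.491,"gripper": 1},{"tx": -0.022,"ty": 0.034,"tz": -0.001,"ax": 0.001,"ay": 0.002,"az": -0.596,"gripper": 1},{"tx": -0.026,"ty": 0.04,"tz": -0.001,"ax": 0.001,"ay": 0.002,"az": -0.7,"gripper": 1},{"tx": -0.029,"ty": 0.044,"tz": -0.001,"ax": 0.001,"ay": 0.002,"az": -0.788,"gripper": 1},{"tx": -0.03,"ty": 0.045,"tz": -0.001,"ax": 0.001,"ay": 0.002,"az": -0.8,"gripper": 1}]'

```text
time: 14.45
tool_pos: [0.4532, -0.3171, 0.107]
tcp_rot: [-1.045, 1.263, -0.87]
wrist_force: [-0.3, -0.3, -2.4]
opening: 0.0227
```

```bash
python3 - <<'E'
from fl import *
from station import vision
im=vision.camera("top"); im2=vision.camera("side")
a=im["pixels"][90:290,300:560,::-1]; b=im2["pixels"][180:400,250:530,::-1]
a=cv2.resize(a,(390,300)); b=cv2.resize(b,(382,300)); cv2.imwrite("pics/g.png",np.hstack([a,b]))
seq([(75,.014,0),(77,.018,0.01),(79,.022,0.02),(80,.024,0.03),(80,.024,0.04),(80,.024,0.05)])
E
```

```text
14.45 [ 0.245  0.971 -0.379  2.385  1.719  1.584 -0.13 ] [ 0.4532 -0.3171  0.107 ] [-0.33538393 -0.31852116 -2.41483891]
roll now [ 7.560e+00 -2.000e-02 -7.166e+01] o [ 0.43208091 -0.30263965  0.112668  ]
75 0.014 0 {'tx': -0.005, 'ty': 0.0, 'tz': -0.001, 'ax': -0.001, 'ay': -0.002, 'az': -0.058}
77 0.018 0.01 {'tx': -0.017, 'ty': 0.002, 'tz': -0.001, 'ax': -0.001, 'ay': -0.002, 'az': -0.093}
79 0.022 0.02 {'tx': -0.03, 'ty': 0.003, 'tz': -0.001, 'ax': -0.001, 'ay': -0.002, 'az': -0.128}
80 0.024 0.03 {'tx': -0.041, 'ty': 0.005, 'tz': -0.001, 'ax': -0.001, 'ay': -0.002, 'az': -0.146}
80 0.024 0.04 {'tx': -0.05, 'ty': 0.008, 'tz': -0.001, 'ax': -0.001, 'ay': -0.002, 'az': -0.146}
80 0.024 0.05 {'tx': -0.059, 'ty': 0.011, 'tz': -0.001, 'ax': -0.001, 'ay': -0.002, 'az': -0.146}
```

View pics/g.png

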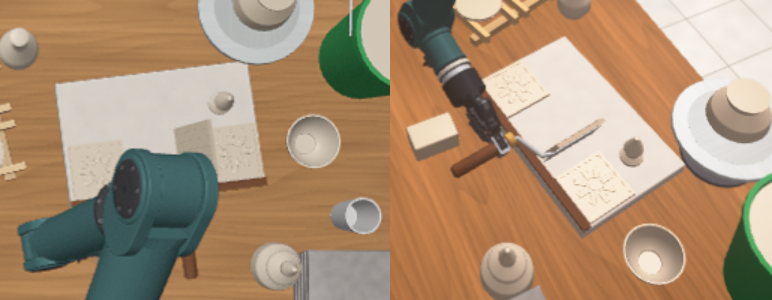

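send_rows --steps '[{"tx": -0.005,"ty": 0,"tz": -0.001,"ax": -0.001,"ay": -0.002,"az": -0.058,"gripper": 1},{"tx": -0.017,"ty": 0.002,"tz": -0.001,"ax": -0.001,"ay": -0.002,"az": -0.093,"gripper": 1},{"tx": -0.03,"ty": 0.003,"tz": -0.001,"ax": -0.001,"ay": -0.002,"az": -0.128,"gripper": 1},{"tx": -0.036,"ty": 0.004,"tz": -0.001,"ax": -0.001,"ay": -0.002,"az": -0.146,"gripper": 1},{"tx": -0.043,"ty": 0.006,"tz": -0.001,"ax": -0.001,"ay": -0.002,"az": -0.146,"gripper": 1},{"tx": -0.05,"ty": 0.008,"tz": -0.001,"ax": -0.001,"ay": -0.002,"az": -0.146,"gripper": 1},{"tx": -0.055,"ty": 0.01,"tz": -0.001,"ax": -0.001,"ay": -0.002,"az": -0.146,"gripper": 1},{"tx": -0.055,"ty": 0.01,"tz": -0.001,"ax": -0.001,"ay": -0.002,"az": -0.146,"gripper": 1}]'

```text
time: 15.55
tool_pos: [0.4436, -0.2633, 0.1164]
tcp_rot: [-1.151, 1.196, -0.982]
wrist_force: [0.1, -0.6, -1.5]
opening: 0.0229
```

```bash
python3 - <<'E'
from fl import *
from station import vision
im=vision.camera("top"); im2=vision.camera("side"); np.savez("h_side.npz",**im2)
a=im["pixels"][90:290,300:560,::-1]; b=im2["pixels"][180:400,250:530,::-1]
a=cv2.resize(a,(390,300)); b=cv2.resize(b,(382,300)); cv2.imwrite("pics/h.png",np.hstack([a,b]))
E
```

```text
15.55 [ 0.093  1.059 -0.383  2.387  1.558  1.734 -0.265] [ 0.4436 -0.2633  0.1164] [ 0.05241908 -0.55413892 -1.54460227]
roll now [ 7.640e+00  3.000e-02 -8.018e+01] o [ 0.42240804 -0.24826923  0.1194319 ]
```

View pics/h.png

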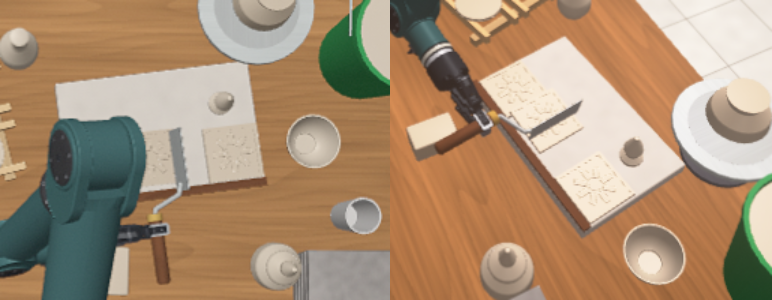

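```bash
cat > ret.py <<'E'
from ik import *
s=log()
R0=R.from_rotvec(s["tcp_rot"])*TS.inv(); o0=s["tool_pos"]-R0.apply([.019,0,-.018]); q=np.array(s["q"])
up=o0+[0,0,.13]; mid=up+[.03,.02,.0]; end=bat(.12,.155,.22)
W=[(o0+[0,0,.04],-80,0),(o0+[0,0,.09],-80,0),(up,-78,0)]
for t in np.linspace(0,1,13)[1:]: W.append((up*(1-t)+np.array([.50,-.13,.25])*t,-78*(1-t),-25*t))
for t in np.linspace(0,1,9)[1:]: W.append((np.array([.50,-.13,.25])*(1-t)+end*t,0,-25*(1-t)-90*t))
for i,(o,ro,yw) in enumerate(W):
    rs=spR(BY+np.radians(yw),np.radians(ro)); p,r=tcp_for(o,rs,.019,.018); q,e,a=ik(p,r,q)
    print(i,{k:round(v,3) for k,v in rel(s,p,r).items()},np.round(q,2),round(e*1000+a*100,1))
E
python3 ret.py
```

```text
0 {'tx': -0.007, 'ty': -0.039, 'tz': -0.0, 'ax': 0.001, 'ay': -0.002, 'az': 0.004} [ 0.1   0.97 -0.4   2.41  1.54  1.72 -0.2 ] 0.0
1 {'tx': -0.015, 'ty': -0.089, 'tz': -0.0, 'ax': 0.001, 'ay': -0.002, 'az': 0.004} [ 0.11  0.85 -0.43  2.43  1.52  1.71 -0.1 ] 0.0
2 {'tx': -0.022, 'ty': -0.127, 'tz': -0.0, 'ax': 0.001, 'ay': -0.002, 'az': 0.039} [ 0.14  0.73 -0.46  2.43  1.5   1.66  0.02] 0.0
3 {'tx': -0.03, 'ty': -0.124, 'tz': 0.007, 'ax': 0.009, 'ay': 0.034, 'az': 0.152} [ 0.18  0.66 -0.5   2.38  1.44  1.57  0.12] 0.0
4 {'tx': -0.039, 'ty': -0.121, 'tz': 0.014, 'ax': 0.022, 'ay': 0.068, 'az': 0.266} [ 0.23  0.61 -0.55  2.33  1.38  1.48  0.22] 0.0
5 {'tx': -0.048, 'ty': -0.117, 'tz': 0.021, 'ax': 0.039, 'ay': 0.101, 'az': 0.379} [ 0.28  0.56 -0.58  2.29  1.31  1.4   0.31] 0.0
6 {'tx': -0.057, 'ty': -0.114, 'tz': 0.029, 'ax': 0.06, 'ay': 0.133, 'az': 0.492} [ 0.33  0.53 -0.62  2.24  1.23  1.32  0.39] 0.0
7 {'tx': -0.066, 'ty': -0.111, 'tz': 0.036, 'ax': 0.084, 'ay': 0.163, 'az': 0.604} [ 0.38  0.5  -0.65  2.19  1.14  1.25  0.48] 0.0
8 {'tx': -0.076, 'ty': -0.108, 'tz': 0.043, 'ax': 0.11
[... 1212 characters left out ...]
.67  0.57 -0.76  1.85  0.49  0.92  0.53] 0.0
18 {'tx': -0.123, 'ty': -0.081, 'tz': 0.199, 'ax': 0.828, 'ay': 0.697, 'az': 1.274} [ 0.62  0.59 -0.71  1.8   0.47  0.93  0.4 ] 0.0
19 {'tx': -0.12, 'ty': -0.078, 'tz': 0.226, 'ax': 0.944, 'ay': 0.794, 'az': 1.234} [ 0.57  0.62 -0.67  1.74  0.46  0.94  0.28] 0.0
20 {'tx': -0.118, 'ty': -0.074, 'tz': 0.252, 'ax': 1.058, 'ay': 0.89, 'az': 1.19} [ 0.52  0.64 -0.62  1.69  0.44  0.96  0.15] 0.0
21 {'tx': -0.117, 'ty': -0.071, 'tz': 0.278, 'ax': 1.172, 'ay': 0.986, 'az': 1.14} [ 0.48  0.67 -0.58  1.63  0.42  0.97  0.03] 0.0
22 {'tx': -0.115, 'ty': -0.067, 'tz': 0.304, 'ax': 1.285, 'ay': 1.081, 'az': 1.084} [ 0.43  0.69 -0.53  1.57  0.4   0.99 -0.09] 0.0
```

send_rows --steps '[{"tx": -0.007,"ty": -0.039,"tz": 0,"ax": 0.001,"ay": -0.002,"az": 0.004,"gripper": 1},{"tx": -0.015,"ty": -0.089,"tz": 0,"ax": 0.001,"ay": -0.002,"az": 0.004,"gripper": 1},{"tx": -0.022,"ty": -0.127,"tz": 0,"ax": 0.001,"ay": -0.002,"az": 0.039,"gripper": 1},{"tx": -0.035,"ty": -0.122,"tz": 0.01,"ax": 0.015,"ay": 0.05,"az": 0.21,"gripper": 1},{"tx": -0.048,"ty": -0.117,"tz": 0.021,"ax": 0.039,"ay": 0.101,"az": 0.379,"gripper": 1},{"tx": -0.061,"ty": -0.113,"tz": 0.032,"ax": 0.072,"ay": 0.148,"az": 0.548,"gripper": 1},{"tx": -0.076,"ty": -0.108,"tz": 0.043,"ax": 0.113,"ay": 0.191,"az": 0.717,"gripper": 1},{"tx": -0.09,"ty": -0.104,"tz": 0.055,"ax": 0.163,"ay": 0.228,"az": 0.884,"gripper": 1},{"tx": -0.105,"ty": -0.1,"tz": 0.067,"ax": 0.221,"ay": 0.26,"az": 1.05,"gripper": 1},{"tx": -0.12,"ty": -0.097,"tz": 0.079,"ax": 0.288,"ay": 0.285,"az": 1.215,"gripper": 1},{"tx": -0.135,"ty": -0.094,"tz": 0.091,"ax": 0.362,"ay": 0.303,"az": 1.377,"gripper": 1},{"tx": -0.135,"ty": -0.094,"tz": 0.091,"ax": 0.362,"ay": 0.303,"az": 1.377,"gripper": 1}]'

```text
time: 17.15
tool_pos: [0.5156, -0.1395, 0.2308]
tcp_rot: [0.241, 1.562, -0.245]
wrist_force: [-0.6, -0.6, -2.6]
opening: 0.0233
```

```bash
cat > tl.py <<'E'
from ik import *
from station import vision
def tiles(tag,views=("side","top")):
    B=np.array([[np.cos(BY),-np.sin(BY)],[np.sin(BY),np.cos(BY)]])
    for c in views:
        im=vision.camera(c); np.savez(f"{tag}_{c}.npz",**im); Pc=cloud(im); hsv=cv2.cvtColor(im["pixels"],cv2.COLOR_RGB2HSV)
        b=(Pc[...,:2]-BC)@B
        # height map in bat frame
        m=(Pc[...,2]>.0345)&(Pc[...,2]<.05)&(np.abs(b[...,0]+.02)<.125)&(np.abs(b[...,1])<.21)&(b[...,0]>-.108)
        H=np.zeros((260,440),np.uint8); ij=np.round(b[m]*1000).astype(int); H[np.clip(ij[:,0]+130,0,259),np.clip(ij[:,1]+220,0,439)]=255
        H=cv2.morphologyEx(H,cv2.MORPH_CLOSE,np.ones((5,5))); H=cv2.morphologyEx(H,cv2.MORPH_OPEN,np.ones((9,9)))
        n,l,st,ce=cv2.connectedComponentsWithStats(H)
        for i in range(1,n):
            if st[i,4]<1500: continue
            p=np.argwhere(l==i); r=cv2.minAreaRect(p.astype(np.float32)); print(c,"c(bat mm)",np.round(np.array(r[0])-[130,220],1),"size",np.round(r[1],1),"ang",round(r[2],1),"area",st[i,4])
        print(c,[(round(d["p"],2),((np.array(d["at"])[:2]-BC)@B).round(3).tolist(),round(d["at"][2],3)) for d in __import__("station").spotter.tip_of("tile",c)])
E
python3 - <<'E'
from tl import *
s=log(); print(s["time"],s["tool_pos"],np.round(s["q"],2))
tiles("i")
R0=R.from_rotvec(s["tcp_rot"])*TS.inv(); o0=s["tool_pos"]-R0.apply([.019,0,-.018]); q=np.array(s["q"]); print(o0,np.degrees(R0.as_euler('ZYX')))
y0=R0.as_euler('ZYX')[0]; end=bat(.12,.155,.22)
for t in np.linspace(0,1,8)[1:]:
    p,r=tcp_for(o0*(1-t)+end*t,spR(y0*(1-t)+(BY-np.pi/2)*t),.019,.018); print({k:round(v,3) for k,v in rel(s,p,r).items()})
E
```

```text
17.15 [ 0.51561673 -0.13951787  0.23083539] [ 0.82  0.48 -0.87  2.01  0.48  0.87  0.95]
side c(bat mm) [ -52. -141.] size [108. 110.] ang 90.0 area 11099
side c(bat mm) [-52.5 110.1] size [87.7 81. ] ang 47.0 area 2897
side c(bat mm) [-46.5  29.5] size [107. 107.] ang 90.0 area 8121
side [(0.93, [-0.043, 0.032], 0.037), (0.78, [0.022, 0.716], 0.004), (0.65, [-0.148, 0.817], 0.009), (0.5, [-0.059, -0.003], 0.03)]
top c(bat mm) [ -65. -170.] size [44. 72.] ang 90.0 area 1843
top c(bat mm) [ -34.6 -144.2] size [70.1 96.7] ang 0.9 area 3422
top c(bat mm) [-20.6 157.9] size [62.  48.7] ang 61.6 area 1716
top c(bat mm) [-14.1  13.2] size [70.8 50. ] ang 88.0 area 1551
top [(0.85, [-0.043, 0.03], 0.041), (0.8, [0.02, 0.719], 0.006), (0.79, [-0.149, 0.815], -0.0)]
[ 0.49760159 -0.1337095   0.24891072] [-17.70840133   0.2278285   -0.17007441]
{'tx': 0.004, 'ty': 0.011, 'tz': 0.03, 'ax': 0.161, 'ay': -0.004, 'az': 0.003}
{'tx': 0.008, 'ty': 0.022, 'tz': 0.059, 'ax': 0.322, 'ay': -0.004, 'az': 0.004}
{'tx': 0.012, 'ty': 0.034, 'tz': 0.088, 'ax': 0.483, 'ay': -0.003, 'az': 0.004}
{'tx': 0.016, 'ty': 0.045, 'tz': 0.117, 'ax': 0.644, 'ay': -0.003, 'az': 0.004}
{'tx': 0.02, 'ty': 0.057, 'tz': 0.145, 'ax': 0.805, 'ay': -0.003, 'az': 0.004}
{'tx': 0.024, 'ty': 0.07, 'tz': 0.173, 'ax': 0.967, 'ay': -0.002, 'az': 0.005}
{'tx': 0.028, 'ty': 0.082, 'tz': 0.201, 'ax': 1.128, 'ay': -0.002, 'az': 0.005}
```

send_rows --steps '[{"tx": 0.004,"ty": 0.011,"tz": 0.03,"ax": 0.161,"ay": -0.003,"az": 0.004,"gripper": 1},{"tx": 0.008,"ty": 0.022,"tz": 0.059,"ax": 0.322,"ay": -0.003,"az": 0.004,"gripper": 1},{"tx": 0.012,"ty": 0.034,"tz": 0.088,"ax": 0.483,"ay": -0.003,"az": 0.004,"gripper": 1},{"tx": 0.016,"ty": 0.045,"tz": 0.117,"ax": 0.644,"ay": -0.003,"az": 0.004,"gripper": 1},{"tx": 0.02,"ty": 0.057,"tz": 0.145,"ax": 0.805,"ay": -0.003,"az": 0.004,"gripper": 1},{"tx": 0.024,"ty": 0.07,"tz": 0.173,"ax": 0.967,"ay": -0.002,"az": 0.005,"gripper": 1},{"tx": 0.028,"ty": 0.082,"tz": 0.201,"ax": 1.128,"ay": -0.002,"az": 0.005,"gripper": 1},{"tx": 0.028,"ty": 0.082,"tz": 0.201,"ax": 1.128,"ay": -0.002,"az": 0.005,"gripper": 1}]'

```text
time: 18.35
tool_pos: [0.7361, -0.1133, 0.2033]
tcp_rot: [1.105, 1.272, -1.096]
wrist_force: [-1.2, -0.8, -2.0]
opening: 0.0235
```

```bash
python3 - <<'E'
from tl import *
s=log(); print(s["time"],s["tool_pos"],np.round(s["q"],2))
tiles("j")
im=dict(np.load("j_side.npz")); im2=dict(np.load("j_top.npz"))
# rectified bat-frame views, plane z=.04, 2 px/mm
def warp(im,z):
    X,Y=np.meshgrid(np.arange(-.14,.14,.0008),np.arange(-.21,.21,.0008),indexing="ij")
    B=np.array([[np.cos(BY),-np.sin(BY)],[np.sin(BY),np.cos(BY)]]); w=np.stack([X,Y],-1)@B.T+BC
    p=np.concatenate([w,np.full(w.shape[:2]+(1,),z)],-1)@im["world_to_cam"][:3,:3].T+im["world_to_cam"][:3,3]
    x,y=p[...,0]/p[...,2],p[...,1]/p[...,2]; f=1+im["k1"]*(x*x+y*y)
    return cv2.remap(im["pixels"],(x*f*im["mtx"][0,0]+im["mtx"][0,2]).astype(np.float32),(y*f*im["mtx"][1,1]+im["mtx"][1,2]).astype(np.float32),cv2.INTER_CUBIC)
a,b=warp(im,.04),warp(dict(np.load("top0.npz")),.04)
def grid(v):
    v=np.ascontiguousarray(v[::-1,::-1,::-1])  # +x up, +y left
    H,W=v.shape[:2]
    for mm in range(-200,201,50): cv2.line(v,(int(W/2-mm/.8),0),(int(W/2-mm/.8),6),(0,0,255),1)
    for mm in range(-100,101,50): cv2.line(v,(0,int(H/2-mm/.8)),(6,int(H/2-mm/.8)),(0,0,255),1)
    return v
v=np.vstack([grid(a),grid(b)[:240]]); print(v.shape); cv2.imwrite("pics/j.png",v)
E
```

```text
18.35 [ 0.73608695 -0.11326561  0.20331694] [ 0.39  0.69 -0.49  1.57  0.36  0.98 -0.06]
side c(bat mm) [ -52.5 -141.5] size [109. 109.] ang 90.0 area 10750
side c(bat mm) [-57.5 128. ] size [68. 99.] ang 90.0 area 3451
side c(bat mm) [-47.1  27.8] size [103.2 107.7] ang 89.1 area 7820
side [(0.72, [-0.044, 0.032], 0.039), (0.62, [0.02, 0.715], 0.004), (0.58, [-0.148, 0.814], 0.009)]
top c(bat mm) [ -53. -140.] size [104. 106.] ang 90.0 area 5403
top c(bat mm) [-52. 137.] size [108. 106.] ang 90.0 area 6066
top [(0.91, [0.026, 0.718], 0.003), (0.89, [-0.04, 0.032], 0.041), (0.57, [-0.148, 0.814], 0.0), (0.36, [0.12, 0.162], 0.224)]
(590, 525, 3)
```

View pics/j.png

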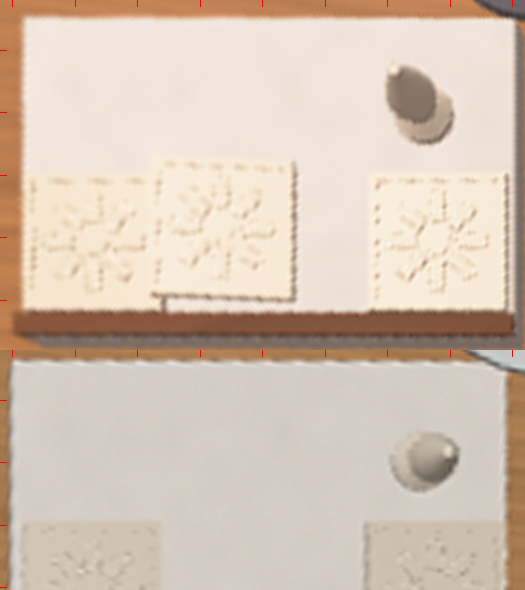

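```bash
cat > mv.py <<'E'
from ik import *
def now(v=True):
    s=log(); R0=R.from_rotvec(s["tcp_rot"])*TS.inv(); o=s["tool_pos"]-R0.apply([.019,0,-.018])
    B=np.array([[np.cos(BY),-np.sin(BY)],[np.sin(BY),np.cos(BY)]])
    if v: print(round(s["time"],2),"origin bat",np.r_[(o[:2]-BC)@B,o[2]].round(4),"ZYX",np.degrees(R0.as_euler('ZYX')).round(2),"F",np.round(s["wrist_force"],1),"q",np.round(s["q"],2))
    return s
def to(s,o,yaw=BY-np.pi/2,q=None):
    p,r=tcp_for(o,spR(yaw),.019,.018); m=""
    if q is not None: m=ik(p,r,np.array(q)); m=(np.round(m[0],2),round(m[1],4))
    print({k:round(v,3) for k,v in rel(s,p,r).items()},m)
E
python3 - <<'E'
from mv import *
s=now()
to(s,bat(-.047,.353,.20),q=s["q"]); to(s,bat(-.047,.353,.125))
E
```

```text
18.55 origin bat [0.1221 0.1605 0.2218] ZYX [-8.182e+01  5.000e-02  2.100e-01] F [ 0.  -0.3 -2.1] q [ 0.4   0.68 -0.49  1.57  0.36  0.98 -0.06]
{'tx': 0.021, 'ty': -0.168, 'tz': -0.194, 'ax': 0.009, 'ay': -0.001, 'az': -0.004} (array([ 0.2 ,  0.47, -0.51,  2.05,  0.35,  0.71, -0.4 ]), np.float64(0.0))
{'tx': 0.096, 'ty': -0.168, 'tz': -0.194, 'ax': 0.009, 'ay': -0.001, 'az': -0.004}
```

send_rows --steps '[{"tx": 0.0,"ty": -0.03,"tz": -0.034,"ax": 0,"ay": 0,"az": 0,"gripper": 1},{"tx": 0.005,"ty": -0.065,"tz": -0.075,"ax": 0.009,"ay": -0.001,"az": -0.004,"gripper": 1},{"tx": 0.01,"ty": -0.1,"tz": -0.115,"ax": 0.009,"ay": -0.001,"az": -0.004,"gripper": 1},{"tx": 0.021,"ty": -0.135,"tz": -0.156,"ax": 0.009,"ay": -0.001,"az": -0.004,"gripper": 1},{"tx": 0.035,"ty": -0.16,"tz": -0.185,"ax": 0.009,"ay": -0.001,"az": -0.004,"gripper": 1},{"tx": 0.065,"ty": -0.168,"tz": -0.194,"ax": 0.009,"ay": -0.001,"az": -0.004,"gripper": 1},{"tx": 0.096,"ty": -0.168,"tz": -0.194,"ax": 0.009,"ay": -0.001,"az": -0.004,"gripper": 1},{"tx": 0.096,"ty": -0.168,"tz": -0.194,"ax": 0.009,"ay": -0.001,"az": -0.004,"gripper": 1}]'

```text
time: 19.55
tool_pos: [0.5392, 0.0509, 0.1062]
tcp_rot: [1.109, 1.271, -1.113]
wrist_force: [0.1, -1.1, -1.2]
opening: 0.0232
```

```bash
python3 - <<'E'
from mv import *
from tl import tiles
s=now()
im=vision=__import__("station").vision.camera("side"); np.savez("k_side.npz",**im); P_=cloud(im)
B=np.array([[np.cos(BY),-np.sin(BY)],[np.sin(BY),np.cos(BY)]]); b=(P_[...,:2]-BC)@B
# height profile along bat y at x -70..-20 (tile) and blade
for y in range(-40,240,10):
    m=(np.abs(b[...,1]*1000-y)<5)&(b[...,0]>-.075)&(b[...,0]<-.02)&(P_[...,2]<.09)
    if m.sum()>3: print(y,(np.percentile(P_[...,2][m],[10,50,90])*1000).round(1),m.sum())
m=(np.abs(P_[...,2]-.045)<.012)&(np.abs(b[...,1]-.03)<.075)&(np.abs(b[...,0]+.05)<.07)
# blade height
hs=cv2.cvtColor(im["pixels"],cv2.COLOR_RGB2HSV)
to(s,bat(-.047,.353,.1105)); to(s,bat(-.047,.273,.1105))
E
```

```text
19.55 origin bat [-0.0476  0.3523  0.1242] ZYX [-8.24e+01 -2.00e-02 -1.70e-01] F [ 0.1 -1.1 -1.2] q [ 0.14  0.58 -0.44  2.1   0.45  0.56 -0.49]
-40 [26.8 30.4 33.1] 65
-30 [27.6 31.1 33.8] 65
-20 [29.1 38.6 43.1] 82
-10 [36.5 39.5 43.4] 65
0 [38.5 40.4 44. ] 61
10 [38.5 41.6 44.8] 65
20 [40.1 44.  46.6] 61
30 [40.5 44.7 48. ] 63
40 [41.8 45.3 47.7] 56
50 [43.1 45.8 48.7] 61
60 [43.7 46.8 49.2] 62
70 [44.6 47.5 50.1] 56
80 [45.6 49.  52.3] 63
90 [36.9 41.  48.2] 21
100 [35.  38.7 41.8] 52
110 [35.9 38.8 41. ] 49
120 [35.2 39.2 42.5] 54
130 [35.  38.9 42.1] 57
140 [36.3 39.9 43.9] 50
150 [36.2 41.6 60.6] 92
160 [36.5 58.1 61.7] 67
170 [56.2 59.1 61.9] 50
180 [56.4 59.3 61.5] 52
190 [55.7 59.1 61.7] 50
200 [56.8 59.8 62.3] 48
210 [56.6 59.7 63.2] 38
220 [-1.1 58.4 61.9] 60
230 [-1.3 59.3 62.5] 67
{'tx': 0.014, 'ty': 0.001, 'tz': -0.001, 'ax': -0.001, 'ay': 0.0, 'az': 0.003} 
{'tx': 0.014, 'ty': 0.001, 'tz': 0.079, 'ax': -0.001, 'ay': 0.0, 'az': 0.003}
```

send_rows --steps '[{"tx": 0.008,"ty": 0.001,"tz": -0.001,"ax": -0.001,"ay": 0,"az": 0.003,"gripper": 1},{"tx": 0.014,"ty": 0.001,"tz": -0.001,"ax": -0.001,"ay": 0,"az": 0.003,"gripper": 1},{"tx": 0.014,"ty": 0.001,"tz": -0.001,"ax": -0.001,"ay": 0,"az": 0.003,"gripper": 1},{"tx": 0.014,"ty": 0.001,"tz": 0.025,"ax": -0.001,"ay": 0,"az": 0.003,"gripper": 1},{"tx": 0.014,"ty": 0.001,"tz": 0.075,"ax": -0.001,"ay": 0,"az": 0.003,"gripper": 1},{"tx": 0.014,"ty": 0.001,"tz": 0.08,"ax": -0.001,"ay": 0,"az": 0.003,"gripper": 1},{"tx": 0.014,"ty": 0.001,"tz": 0.08,"ax": -0.001,"ay": 0,"az": 0.003,"gripper": 1},{"tx": 0,"ty": 0.001,"tz": 0.07,"ax": -0.001,"ay": 0,"az": 0.003,"gripper": 1},{"tx": -0.02,"ty": 0.001,"tz": 0.04,"ax": -0.001,"ay": 0,"az": 0.003,"gripper": 1},{"tx": -0.02,"ty": 0.001,"tz": 0.01,"ax": -0.001,"ay": 0,"az": 0.003,"gripper": 1}]'

```text
time: 20.85
tool_pos: [0.5449, 0.0467, 0.1305]
tcp_rot: [1.116, 1.265, -1.1]
wrist_force: [0.7, 0.8, -1.6]
opening: 0.0232
```

```bash
cat > prof.py <<'E'
from mv import *
from station import vision
def prof(tag,c="side"):
    im=vision.camera(c); np.savez(f"{tag}_{c}.npz",**im); P_=cloud(im)
    B=np.array([[np.cos(BY),-np.sin(BY)],[np.sin(BY),np.cos(BY)]]); b=(P_[...,:2]-BC)@B; z=P_[...,2]
    print("y prof",[(y,round(float(np.median(z[m])*1000),1)) for y in range(-100,130,5) for m in [(np.abs(b[...,1]*1000-y)<2.5)&(b[...,0]>-.085)&(b[...,0]<-.02)&(z<.055)] if m.sum()>3])
    print("x prof",[(x,round(float(np.median(z[m])*1000),1)) for x in range(-130,30,4) for m in [(np.abs(b[...,0]*1000-x)<2)&(b[...,1]>-.02)&(b[...,1]<.06)&(z<.055)] if m.sum()>3])
    print("right x prof",[(x,round(float(np.median(z[m])*1000),1)) for x in range(-20,20,3) for m in [(np.abs(b[...,0]*1000-x)<2)&(b[...,1]>-.18)&(b[...,1]<-.1)&(z<.055)] if m.sum()>3])
E
python3 - <<'E'
from prof import *
from tl import tiles
s=now(); tiles("l"); prof("l")
E
```

```text
20.85 origin bat [-0.0428  0.3473  0.1485] ZYX [-82.22   0.13   0.59] F [ 0.7  0.8 -1.6] q [ 0.18  0.55 -0.47  2.08  0.43  0.6  -0.46]
side c(bat mm) [ -52.5 -141. ] size [108. 111.] ang 90.0 area 11267
side c(bat mm) [-46.5   2.5] size [109. 109.] ang 90.0 area 8837
side c(bat mm) [-39.5 112. ] size [62. 75.] ang 90.0 area 2576
side [(0.79, [-0.046, 0.004], 0.032), (0.65, [-0.148, 0.813], 0.008), (0.63, [0.024, 0.716], 0.006)]
top c(bat mm) [ -58.8 -139.3] size [105.8  93.8] ang 89.0 area 4702
top c(bat mm) [-44.2  17.2] size [ 94.7 104. ] ang 74.2 area 5270
top c(bat mm) [-42.2 111.9] size [56.8 85. ] ang 88.7 area 3036
top [(0.86, [0.025, 0.717], 0.004), (0.85, [-0.039, 0.004], 0.036), (0.8, [-0.151, 0.814], 0.003)]
y prof [(-100, 38.3), (-95, 38.4), (-90, 40.0), (-85, 39.0), (-80, 29.7), (-75, 30.2), (-70, 29.8), (-65, 30.1), (-60, 29.5), (-55, 30.7), (-50, 37.6), (-45, 38.9), (-40, 38.6), (-35, 39.0), (-30, 38.1), (-25, 38.6), (-20, 39.3), (-15, 38.3), (-10, 39.3), (-5, 38.3), (0, 38.8), (5, 39.4), (10, 39.4), (15, 39.1), (20, 38.9), (25, 39.2), (30, 38.9), (35, 38.3), (40, 38.8
[... 220 characters left out ...]
[(-130, 14.8), (-126, 31.4), (-122, 39.8), (-118, 40.3), (-114, 40.2), (-110, 38.2), (-106, 30.4), (-102, 31.6), (-98, 37.9), (-94, 39.3), (-90, 38.2), (-86, 38.5), (-82, 39.1), (-78, 38.3), (-74, 38.4), (-70, 38.8), (-66, 39.0), (-62, 38.8), (-58, 38.9), (-54, 38.7), (-50, 39.8), (-46, 38.9), (-42, 39.0), (-38, 39.0), (-34, 39.1), (-30, 39.1), (-26, 39.7), (-22, 38.9), (-18, 39.6), (-14, 39.7), (-10, 38.8), (-6, 38.7), (-2, 38.4), (2, 40.1), (6, 40.1), (10, 39.4), (14, 31.7), (18, 29.4), (22, 29.4), (26, 30.2)]
right x prof [(-20, 38.6), (-17, 38.9), (-14, 38.2), (-11, 39.1), (-8, 39.0), (-5, 39.3), (-2, 40.5), (1, 39.8), (4, 38.6), (7, 31.7), (10, 30.9), (13, 30.9), (16, 29.9), (19, 30.4)]
```

```bash
python3 - <<'E'
from mv import *
s=now()
for w in [(.03,.30,.17),(.062,.24,.17),(.062,.148,.15),(.062,.148,.10)]: to(s,bat(*w),q=s["q"])
E
```

```text
21.1 origin bat [-0.0444  0.3445  0.1463] ZYX [-8.223e+01  2.000e-02  3.100e-01] F [-0.2 -1.  -2.6] q [ 0.18  0.55 -0.47  2.08  0.43  0.6  -0.45]
{'tx': -0.023, 'ty': 0.074, 'tz': 0.045, 'ax': 0.002, 'ay': -0.0, 'az': -0.005} (array([ 0.25,  0.6 , -0.49,  1.89,  0.4 ,  0.75, -0.33]), np.float64(0.0))
{'tx': -0.023, 'ty': 0.106, 'tz': 0.105, 'ax': 0.002, 'ay': -0.0, 'az': -0.005} (array([ 0.32,  0.65, -0.48,  1.8 ,  0.4 ,  0.8 , -0.23]), np.float64(0.0))
{'tx': -0.003, 'ty': 0.106, 'tz': 0.197, 'ax': 0.002, 'ay': -0.0, 'az': -0.005} (array([ 0.44,  0.7 , -0.47,  1.75,  0.42,  0.8 , -0.1 ]), np.float64(0.0))
{'tx': 0.047, 'ty': 0.106, 'tz': 0.197, 'ax': 0.002, 'ay': -0.0, 'az': -0.005} (array([ 0.43,  0.76, -0.45,  1.77,  0.47,  0.72, -0.14]), np.float64(0.0))
```

send_rows --steps '[{"tx": -0.015,"ty": 0.035,"tz": 0.02,"ax": 0,"ay": 0,"az": -0.005,"gripper": 1},{"tx": -0.023,"ty": 0.074,"tz": 0.045,"ax": 0.002,"ay": 0,"az": -0.005,"gripper": 1},{"tx": -0.023,"ty": 0.1,"tz": 0.085,"ax": 0.002,"ay": 0,"az": -0.005,"gripper": 1},{"tx": -0.023,"ty": 0.106,"tz": 0.125,"ax": 0.002,"ay": 0,"az": -0.005,"gripper": 1},{"tx": -0.013,"ty": 0.106,"tz": 0.165,"ax": 0.002,"ay": 0,"az": -0.005,"gripper": 1},{"tx": 0.0,"ty": 0.106,"tz": 0.197,"ax": 0.002,"ay": 0,"az": -0.005,"gripper": 1},{"tx": 0.02,"ty": 0.106,"tz": 0.197,"ax": 0.002,"ay": 0,"az": -0.005,"gripper": 1},{"tx": 0.04,"ty": 0.106,"tz": 0.197,"ax": 0.002,"ay": 0,"az": -0.005,"gripper": 1},{"tx": 0.045,"ty": 0.106,"tz": 0.197,"ax": 0.002,"ay": 0,"az": -0.005,"gripper": 1},{"tx": 0.045,"ty": 0.106,"tz": 0.197,"ax": 0.002,"ay": 0,"az": -0.005,"gripper": 1}]'

```text
time: 22.35
tool_pos: [0.6749, -0.1376, 0.0823]
tcp_rot: [1.111, 1.271, -1.111]
wrist_force: [0.1, -0.2, -1.4]
opening: 0.0229
```

```bash
python3 - <<'E'
from prof import *
s=now(); prof("m")
for x in (.05,.042,.036,.033): to(s,bat(x,.148,.0995))
E
```

```text
22.35 origin bat [0.0616 0.1473 0.1004] ZYX [-8.239e+01  8.000e-02 -7.000e-02] F [ 0.1 -0.2 -1.4] q [ 0.42  0.76 -0.44  1.77  0.46  0.72 -0.13]
y prof [(-100, 38.7), (-95, 38.1), (-90, 39.5), (-85, 38.9), (-80, 30.5), (-75, 30.4), (-70, 29.9), (-65, 30.1), (-60, 30.4), (-55, 30.2), (-50, 39.1), (-45, 39.3), (-40, 38.7), (-35, 39.0), (-30, 38.9), (-25, 38.7), (-20, 38.3), (-15, 39.0), (-10, 38.7), (-5, 38.3), (0, 39.6), (5, 39.6), (10, 38.6), (15, 38.8), (20, 38.8), (25, 38.9), (30, 38.4), (35, 38.3), (40, 38.7), (45, 38.1), (50, 38.6), (55, 40.6), (60, 37.7), (65, 30.7), (70, 30.6), (75, 29.2), (80, 32.7), (85, 39.2), (90, 38.5), (95, 38.9), (100, 38.4), (105, 38.4), (110, 39.5), (115, 38.7), (120, 38.4), (125, 38.7)]
x prof [(-130, 16.9), (-126, 35.4), (-122, 40.2), (-118, 39.8), (-114, 39.7), (-110, 36.9), (-106, 30.5), (-102, 32.3), (-98, 38.6), (-94, 38.8), (-90, 37.9), (-86, 39.1), (-82, 39.0), (-78, 38.5), (-74, 38.2), (-70, 38.9), (-66, 38.7), (-62, 38.8), (-58, 37.5), (-54, 38.6), (-50, 39.4), (-46, 39.2), (-42, 38.7), (-38, 38.6), (-34, 39.4), (-30, 39.3), (-26, 38.8), (-22, 38.8), (-18, 39.6), (-14, 39.1), (-10, 38.2), (-6, 39.0), (-2, 38.6), (2, 38.8), (6, 39.4), (10, 38.5), (14, 30.5), (18, 29.7), (22, 29.4), (26, 29.9)]
right x prof [(-20, 39.0), (-17, 39.1), (-14, 39.0), (-11, 39.1), (-8, 38.2), (-5, 39.3), (-2, 39.7), (1, 39.4), (4, 38.9), (7, 31.6), (10, 30.7), (13, 29.5), (16, 30.2), (19, 30.3)]
{'tx': 0.001, 'ty': -0.012, 'tz': -0.001, 'ax': -0.001, 'ay': -0.001, 'az': 0.001} 
{'tx': 0.001, 'ty': -0.02, 'tz': -0.001, 'ax': -0.001, 'ay': -0.001, 'az': 0.001} 
{'tx': 0.001, 'ty': -0.026, 'tz': -0.001, 'ax': -0.001, 'ay': -0.001, 'az': 0.001} 
{'tx': 0.001, 'ty': -0.029, 'tz': -0.001, 'ax': -0.001, 'ay': -0.001, 'az': 0.001}
```

send_rows --steps '[{"tx": 0.001,"ty": -0.008,"tz": 0,"ax": 0,"ay": 0,"az": 0,"gripper": 1},{"tx": 0.001,"ty": -0.014,"tz": 0,"ax": 0,"ay": 0,"az": 0,"gripper": 1},{"tx": 0.001,"ty": -0.018,"tz": 0,"ax": 0,"ay": 0,"az": 0,"gripper": 1},{"tx": 0.001,"ty": -0.021,"tz": 0,"ax": 0,"ay": 0,"az": 0,"gripper": 1},{"tx": 0.001,"ty": -0.024,"tz": 0,"ax": 0,"ay": 0,"az": 0,"gripper": 1},{"tx": 0.001,"ty": -0.0265,"tz": 0,"ax": 0,"ay": 0,"az": 0,"gripper": 1},{"tx": 0.001,"ty": -0.029,"tz": 0,"ax": 0,"ay": 0,"az": 0,"gripper": 1},{"tx": 0.001,"ty": -0.029,"tz": 0,"ax": 0,"ay": 0,"az": 0,"gripper": 1}]'

```text
time: 23.4
tool_pos: [0.6464, -0.143, 0.0818]
tcp_rot: [1.112, 1.269, -1.112]
wrist_force: [1.8, 0.3, -0.7]
opening: 0.0233
```

```bash
python3 - <<'E'
from prof import *
s=now(); prof("n")
E
```

```text
23.4 origin bat [0.0327 0.1458 0.0999] ZYX [-8.25e+01  3.00e-02 -0.00e+00] F [ 1.8  0.3 -0.7] q [ 0.44  0.73 -0.44  1.83  0.47  0.68 -0.14]
y prof [(-100, 38.2), (-95, 39.1), (-90, 40.1), (-85, 39.1), (-80, 29.9), (-75, 29.8), (-70, 29.9), (-65, 30.2), (-60, 29.6), (-55, 30.3), (-50, 37.4), (-45, 39.4), (-40, 38.9), (-35, 38.4), (-30, 38.2), (-25, 39.1), (-20, 39.0), (-15, 39.7), (-10, 39.2), (-5, 39.2), (0, 38.8), (5, 39.2), (10, 38.4), (15, 38.9), (20, 39.1), (25, 39.4), (30, 38.5), (35, 38.8), (40, 38.0), (45, 38.5), (50, 38.4), (55, 39.1), (60, 38.8), (65, 31.2), (70, 30.2), (75, 29.1), (80, 32.3), (85, 39.3), (90, 37.9), (95, 38.9), (100, 37.8), (105, 39.3), (110, 39.4), (115, 38.5), (120, 39.7), (125, 38.4)]
x prof [(-130, 17.0), (-126, 30.4), (-122, 40.1), (-118, 40.1), (-114, 40.3), (-110, 38.5), (-106, 39.8), (-102, 39.2), (-98, 39.1), (-94, 38.7), (-90, 38.0), (-86, 38.4), (-82, 37.7), (-78, 38.6), (-74, 38.8), (-70, 39.0), (-66, 38.1), (-62, 39.1), (-58, 39.1), (-54, 39.2), (-50, 39.5), (-46, 39.1), (-42, 39.5), (-38, 39.0), (-34, 38.8), (-30, 38.7), (-26, 39.2), (-22, 38.6), (-18, 39.0), (-14, 39.0), (-10, 38.6), (-6, 38.7), (-2, 40.0), (2, 38.8), (6, 35.5), (10, 35.4), (14, 35.7), (18, 35.0), (22, 35.2), (26, 36.5)]
right x prof [(-20, 38.5), (-17, 38.4), (-14, 38.5), (-11, 38.6), (-8, 38.4), (-5, 39.2), (-2, 39.7), (1, 40.3), (4, 38.2), (7, 30.8), (10, 30.4), (13, 30.3), (16, 30.5), (19, 30.6)]
```

send_rows --steps '[{"tx": 0,"ty": -0.0015,"tz": 0,"ax": 0,"ay": 0,"az": 0,"gripper": 1},{"tx": 0,"ty": -0.003,"tz": 0,"ax": 0,"ay": 0,"az": 0,"gripper": 1},{"tx": 0,"ty": -0.003,"tz": 0,"ax": 0,"ay": 0,"az": 0,"gripper": 1}]'

```text
time: 23.82
tool_pos: [0.6441, -0.1434, 0.082]
tcp_rot: [1.113, 1.268, -1.111]
wrist_force: [3.0, 1.2, -2.4]
opening: 0.0231
```

send_rows --steps '[{"tx": 0,"ty": -0.001,"tz": 0,"ax": 0,"ay": 0,"az": 0,"gripper": 1},{"tx": 0,"ty": -0.002,"tz": 0,"ax": 0,"ay": 0,"az": 0,"gripper": 1},{"tx": 0,"ty": -0.002,"tz": 0,"ax": 0,"ay": 0,"az": 0,"gripper": 1}]'

```text
time: 24.2
tool_pos: [0.6433, -0.1435, 0.0823]
tcp_rot: [1.114, 1.266, -1.109]
wrist_force: [4.6, 0.8, -2.3]
opening: 0.0227
```

```bash
python3 - <<'E'
from prof import *
s=now()
from tl import tiles
tiles("o",("side",))
q=s["q"]
for w in [(.05,.148,.10),(.05,.16,.18)]: to(s,bat(*w),q=q)
# back to rest: origin (.373,.289), yaw -75.3deg
y=np.radians(-75.5)
for o in [(.50,.20,.20),(.374,.289,.17),(.374,.289,.09),(.374,.289,.068)]: to(s,np.array(o),yaw=y,q=q)
E
```

```text
24.2 origin bat [0.0295 0.1457 0.1003] ZYX [-8.246e+01  2.000e-02  2.200e-01] F [ 4.6  0.8 -2.3] q [ 0.45  0.73 -0.44  1.84  0.47  0.67 -0.14]
side c(bat mm) [ -52. -142.] size [110. 110.] ang 0.0 area 11289
side c(bat mm) [-53.5   3. ] size [110. 107.] ang 90.0 area 9499
side c(bat mm) [-61.7 120.3] size [80.2 87.2] ang 88.0 area 3852
side [(0.85, [0.023, 0.716], 0.005), (0.82, [-0.147, 0.815], 0.008), (0.64, [-0.055, 0.003], 0.033)]
{'tx': 0.0, 'ty': 0.021, 'tz': -0.002, 'ax': -0.002, 'ay': -0.0, 'az': -0.004} (array([ 0.43,  0.75, -0.44,  1.8 ,  0.47,  0.7 , -0.14]), np.float64(0.0))
{'tx': -0.08, 'ty': 0.021, 'tz': -0.014, 'ax': -0.002, 'ay': -0.0, 'az': -0.004} (array([ 0.45,  0.65, -0.49,  1.77,  0.4 ,  0.83, -0.1 ]), np.float64(0.0))
{'tx': -0.1, 'ty': -0.094, 'tz': -0.341, 'ax': -0.121, 'ay': -0.0, 'az': -0.004} (array([-0.  ,  0.48, -0.57,  2.06,  0.39,  0.71, -0.57]), np.float64(0.0))
{'tx': -0.07, 'ty': -0.208, 'tz': -0.445, 'ax': -0.121, 'ay': -0.0, 'az': -0.004} (array([-0.3 ,  0.44, -0.53,  2.23,  0.42,  0.57, -0.9 ]), np.float64(0.0))
{'tx': 0.01, 'ty': -0.208, 'tz': -0.445, 'ax': -0.121, 'ay': -0.0, 'az': -0.004} (array([-0.52,  0.56, -0.26,  2.28,  0.43,  0.34, -0.9 ]), np.float64(0.0))
{'tx': 0.032, 'ty': -0.208, 'tz': -0.445, 'ax': -0.121, 'ay': -0.0, 'az': -0.004} (array([-0.58,  0.6 , -0.19,  2.29,  0.4 ,  0.27, -0.87]), np.float64(0.0))
```

send_rows --steps '[{"tx": 0,"ty": 0.01,"tz": 0,"ax": 0,"ay": 0,"az": 0,"gripper": 1},{"tx": -0.01,"ty": 0.021,"tz": -0.002,"ax": 0,"ay": 0,"az": 0,"gripper": 1},{"tx": -0.06,"ty": 0.021,"tz": -0.008,"ax": -0.002,"ay": 0,"az": -0.004,"gripper": 1},{"tx": -0.1,"ty": 0.015,"tz": -0.03,"ax": -0.01,"ay": 0,"az": -0.004,"gripper": 1},{"tx": -0.1,"ty": 0.0,"tz": -0.08,"ax": -0.03,"ay": 0,"az": -0.004,"gripper": 1},{"tx": -0.1,"ty": -0.018,"tz": -0.13,"ax": -0.05,"ay": 0,"az": -0.004,"gripper": 1},{"tx": -0.1,"ty": -0.036,"tz": -0.18,"ax": -0.07,"ay": 0,"az": -0.004,"gripper": 1},{"tx": -0.1,"ty": -0.054,"tz": -0.23,"ax": -0.09,"ay": 0,"az": -0.004,"gripper": 1},{"tx": -0.1,"ty": -0.074,"tz": -0.28,"ax": -0.11,"ay": 0,"az": -0.004,"gripper": 1},{"tx": -0.1,"ty": -0.1,"tz": -0.325,"ax": -0.121,"ay": 0,"az": -0.004,"gripper": 1},{"tx": -0.1,"ty": -0.135,"tz": -0.37,"ax": -0.121,"ay": 0,"az": -0.004,"gripper": 1},{"tx": -0.1,"ty": -0.135,"tz": -0.37,"ax": -0.121,"ay": 0,"az": -0.004,"gripper": 1}]'

```text
time: 25.8
tool_pos: [0.455, 0.2094, 0.1826]
tcp_rot: [1.012, 1.327, -1.019]
wrist_force: [1.6, -0.1, -1.1]
opening: 0.0226
```

```bash
python3 - <<'E'
from mv import *
s=now(); y=np.radians(-75.4)
for o in [(.374,.289,.18),(.374,.289,.11)]: to(s,np.array(o),yaw=y)
E
```

```text
25.8 origin bat [-0.1122  0.5204  0.2007] ZYX [-75.06   0.09  -0.39] F [ 1.6 -0.1 -1.1] q [-0.07  0.44 -0.59  2.13  0.38  0.68 -0.65]
{'tx': 0.021, 'ty': -0.058, 'tz': -0.079, 'ax': 0.006, 'ay': -0.002, 'az': 0.007} 
{'tx': 0.091, 'ty': -0.057, 'tz': -0.079, 'ax': 0.006, 'ay': -0.002, 'az': 0.007}
```

send_rows --steps '[{"tx": 0.005,"ty": -0.02,"tz": -0.03,"ax": 0.006,"ay": -0.002,"az": 0.007,"gripper": 1},{"tx": 0.015,"ty": -0.045,"tz": -0.065,"ax": 0.006,"ay": -0.002,"az": 0.007,"gripper": 1},{"tx": 0.03,"ty": -0.057,"tz": -0.079,"ax": 0.006,"ay": -0.002,"az": 0.007,"gripper": 1},{"tx": 0.06,"ty": -0.057,"tz": -0.079,"ax": 0.006,"ay": -0.002,"az": 0.007,"gripper": 1},{"tx": 0.091,"ty": -0.057,"tz": -0.079,"ax": 0.006,"ay": -0.002,"az": 0.007,"gripper": 1},{"tx": 0.091,"ty": -0.057,"tz": -0.079,"ax": 0.006,"ay": -0.002,"az": 0.007,"gripper": 1}]'

```text
time: 26.55
tool_pos: [0.3837, 0.2661, 0.09]
tcp_rot: [1.023, 1.312, -1.03]
wrist_force: [0.3, -0.1, -1.8]
opening: 0.0234
```

```bash
python3 - <<'E'
from meas import *
from mv import now,to
s=blade("p")
im=dict(np.load("p_side.npz")); P=cloud(im)
for c in ("top","side"):
    im=dict(np.load(f"p_{c}.npz")); P=cloud(im); h=sel(P,(.355,.35),.06,.105,.14); print(c,"handle",line(h) if len(h)>5 else len(h))
    r=sel(P,(.358,.344),.05,.06,.08); print(c,"rest top",len(r), np.round(r[:,:2].mean(0),4) if len(r) else 0, rect(r) if len(r)>3 else 0)
y=np.radians(-75.3)
for z in (.085,.070,.067): to(s,np.array([.3735,.289,z]),yaw=y)
E
```

```text
26.55 [-0.378  0.549 -0.434  2.265  0.56   0.433 -1.028] [0.3837 0.2661 0.09  ] open 0.0234 F [ 0.3 -0.1 -1.8] qd 0.041
expected origin [0.3791 0.2847 0.1079] blade [0.4142 0.1437 0.0446] yaw -75.98
top blade plane in spatula frame: slope x,y,z@centre [-0.0099  0.0034 -0.0645] n 601 (array([145.6,  -0.8]), array([ 57.3, 119.3]), 89.8, -64.7)
side blade plane in spatula frame: slope x,y,z@centre [-0.0031 -0.0224 -0.0644] n 416 (array([145.5,  -2.1]), array([ 56.2, 122. ]), 89.9, -64.5)
top handle 0
top rest top 0 0 0
side handle (array([0.3558, 0.3289]), array([ 0.1622, -0.9868]), np.float64(-0.035), np.float64(0.02), 21, 120.0)
side rest top 34 [0.3299 0.3313] (array([330.4, 333.1]), array([18.2, 19.4]), 31.1, 71.1)
{'tx': 0.023, 'ty': -0.004, 'tz': -0.006, 'ax': -0.012, 'ay': 0.005, 'az': 0.001} 
{'tx': 0.038, 'ty': -0.004, 'tz': -0.006, 'ax': -0.012, 'ay': 0.005, 'az': 0.001} 
{'tx': 0.041, 'ty': -0.004, 'tz': -0.006, 'ax': -0.012, 'ay': 0.005, 'az': 0.001}
```

send_rows --steps '[{"tx": 0.0,"ty": -0.004,"tz": -0.006,"ax": -0.012,"ay": 0.005,"az": 0.001,"gripper": 1},{"tx": 0.012,"ty": -0.004,"tz": -0.006,"ax": -0.012,"ay": 0.005,"az": 0.001,"gripper": 1},{"tx": 0.024,"ty": -0.004,"tz": -0.006,"ax": -0.012,"ay": 0.005,"az": 0.001,"gripper": 1},{"tx": 0.033,"ty": -0.004,"tz": -0.006,"ax": -0.012,"ay": 0.005,"az": 0.001,"gripper": 1},{"tx": 0.038,"ty": -0.004,"tz": -0.006,"ax": -0.012,"ay": 0.005,"az": 0.001,"gripper": 1},{"tx": 0.04,"ty": -0.004,"tz": -0.006,"ax": -0.012,"ay": 0.005,"az": 0.001,"gripper": 1},{"tx": 0.04,"ty": -0.004,"tz": -0.006,"ax": -0.012,"ay": 0.005,"az": 0.001,"gripper": 1}]'

```text
time: 27.52
tool_pos: [0.3788, 0.2726, 0.0511]
tcp_rot: [1.021, 1.321, -1.013]
wrist_force: [-0.8, 0.1, -1.6]
opening: 0.0228
```

```bash
python3 - <<'E'
from meas import *
from mv import to
s=blade("q")
to(s,np.array([.3735,.289,.0655]),yaw=np.radians(-75.3))
E
```

```text
27.52 [-0.465  0.614 -0.34   2.289  0.646  0.323 -1.108] [0.3788 0.2726 0.0511] open 0.0228 F [-0.8  0.1 -1.6] qd 0.008
expected origin [0.3739 0.2909 0.0692] blade [0.4111 0.151  0.0047] yaw -75.22
top blade plane in spatula frame: slope x,y,z@centre [-0.0177 -0.0248 -0.0644] n 546 (array([146.6,  -1.2]), array([ 57. , 120.5]), 89.7, -64.3)
side blade plane in spatula frame: slope x,y,z@centre [-0.0006 -0.0352 -0.0652] n 391 (array([146.8,  -2.1]), array([ 57.8, 123.5]), 89.6, -65.2)
{'tx': 0.004, 'ty': -0.001, 'tz': 0.002, 'ax': 0.001, 'ay': -0.004, 'az': -0.004}
```

send_rows --steps '[{"tx": 0.002,"ty": -0.001,"tz": 0.001,"ax": 0,"ay": 0,"az": 0,"gripper": 1},{"tx": 0.0035,"ty": -0.001,"tz": 0.001,"ax": 0,"ay": 0,"az": 0,"gripper": 1},{"tx": 0.0035,"ty": -0.001,"tz": 0.001,"ax": 0,"ay": 0,"az": 0,"gripper": 1},{"tx": 0.0035,"ty": -0.001,"tz": 0.001,"ax": 0,"ay": 0,"az": 0,"gripper": -0.4},{"tx": 0.0035,"ty": -0.001,"tz": 0.001,"ax": 0,"ay": 0,"az": 0,"gripper": -0.4},{"tx": 0.0035,"ty": -0.001,"tz": 0.001,"ax": 0,"ay": 0,"az": 0,"gripper": -0.4},{"tx": 0.0035,"ty": -0.001,"tz": 0.001,"ax": 0,"ay": 0,"az": 0,"gripper": -0.4},{"tx": 0.0035,"ty": -0.001,"tz": 0.001,"ax": 0,"ay": 0,"az": 0,"gripper": -0.4}]'

```text
time: 28.62
tool_pos: [0.3781, 0.2713, 0.0477]
tcp_rot: [1.022, 1.321, -1.013]
wrist_force: [0.3, -0.0, 0.4]
opening: 0.0599
```

send_rows --steps '[{"tx": -0.03,"ty": 0,"tz": 0,"ax": 0,"ay": 0,"az": 0,"gripper": -0.4},{"tx": -0.08,"ty": 0,"tz": 0,"ax": 0,"ay": 0,"az": 0,"gripper": -0.4},{"tx": -0.13,"ty": 0,"tz": 0,"ax": 0,"ay": 0,"az": 0,"gripper": -0.4},{"tx": -0.19,"ty": 0.02,"tz": -0.02,"ax": 0,"ay": 0,"az": 0,"gripper": -0.4},{"tx": -0.24,"ty": 0.05,"tz": -0.07,"ax": 0,"ay": 0,"az": 0,"gripper": -0.4},{"tx": -0.26,"ty": 0.08,"tz": -0.13,"ax": 0,"ay": 0,"az": 0,"gripper": -0.4},{"tx": -0.26,"ty": 0.1,"tz": -0.18,"ax": 0,"ay": 0,"az": 0,"gripper": -0.4},{"tx": -0.26,"ty": 0.1,"tz": -0.2,"ax": 0,"ay": 0,"az": 0,"gripper": -0.4},{"tx": -0.26,"ty": 0.1,"tz": -0.2,"ax": 0,"ay": 0,"az": 0,"gripper": -0.4}]'

```text
time: 29.75
tool_pos: [0.4213, 0.4922, 0.3087]
tcp_rot: [1.019, 1.325, -1.01]
wrist_force: [-0.1, -0.2, -1.1]
opening: 0.0597
```

```bash
python3 - <<'E'
from prof import *
from tl import tiles
from station import spotter
s=now(); tiles("r"); prof("r")
for c in ("top","side"):
    im=dict(np.load(f"r_{c}.npz")); P=cloud(im); hsv=cv2.cvtColor(im["pixels"],cv2.COLOR_RGB2HSV)
    print(c," handle",line(sel(P,(.365,.315),.11,.066,.09)))
    m=(np.hypot(P[...,0]-.41,P[...,1]-.15)<.09)&(hsv[...,1]<60)&(P[...,2]<.02); print(" blade col",m.sum(),rect(P[m]))
    for t in ("spatula","rest","vase","finial","jar","brick","disc","left_tile","right_tile"):
        print(c,t,[(round(float(d["p"]),2),np.round(d["at"],3).tolist()) for d in spotter.tip_of(t,c)][:1])
a=cv2.imread
im=dict(np.load("r_side.npz")); cv2.imwrite("pics/r.png",im["pixels"][:,:,::-1])
E
```

```text
29.75 origin bat [-0.108   0.8051  0.3268] ZYX [-74.99   0.35   0.16] F [-0.1 -0.2 -1.1] q [-0.47  0.49 -0.68  1.7   0.34  1.07 -0.99]
side c(bat mm) [ -53. -141.] size [108. 108.] ang 0.0 area 11178
side c(bat mm) [-53.   3.] size [107.1 110.8] ang 0.6 area 9371
side c(bat mm) [-73.7 139.1] size [101.8  81.6] ang 48.5 area 4291
side [(0.82, [-0.146, 0.817], 0.009), (0.65, [-0.052, 0.004], 0.032), (0.65, [0.022, 0.718], 0.003), (0.26, [-0.257, 0.139], -0.002)]
top c(bat mm) [-53.5   3.9] size [107.2 107.6] ang 1.3 area 6739
top c(bat mm) [-52. 137.] size [108. 106.] ang 90.0 area 5247
top c(bat mm) [ -65.8 -129.2] size [52.1 57.4] ang 60.5 area 1715
top c(bat mm) [ -33. -137.] size [104.  68.] ang 90.0 area 3536
top [(0.95, [0.02, 0.718], 0.007), (0.86, [-0.05, 0.002], 0.036), (0.75, [-0.147, 0.812], 0.004)]
y prof [(-100, 38.6), (-95, 38.3), (-90, 39.6), (-85, 38.2), (-80, 29.8), (-75, 30.0), (-70, 29.9), (-65, 29.8), (-60, 30.4), (-55, 30.3), (-50, 38.0), (-45, 39.2), (-40, 38.7), (-35, 39.1), (-30, 39.0), (-25, 38.4), (-20, 38.7), (-15, 38.9), (-10, 39.3), (-5, 39.5), (0, 39.4), (
[... 1382 characters left out ...]
 brick [(0.95, [0.358, -0.175, 0.0])]
top disc [(0.82, [0.589, 0.103, 0.05])]
top left_tile []
top right_tile [(0.79, [0.597, -0.422, 0.034])]
side  handle (array([0.3641, 0.3043]), array([ 0.2526, -0.9676]), np.float64(-0.067), np.float64(0.075), 295, 81.4)
 blade col 508 (array([409.2, 152.3]), array([ 61.3, 134.1]), 13.7, 1.7)
side spatula [(0.96, [0.372, 0.289, 0.064])]
side rest [(0.66, [0.363, 0.346, -0.002])]
side vase [(0.64, [0.803, 0.018, -0.0])]
side finial [(0.52, [0.699, -0.396, 0.032])]
side jar [(0.63, [0.369, -0.498, -0.002])]
side brick []
side disc [(0.95, [0.589, 0.106, 0.048])]
side left_tile [(0.94, [0.559, -0.143, 0.032])]
side right_tile [(0.7, [0.599, -0.422, 0.034])]
```

View pics/r.png

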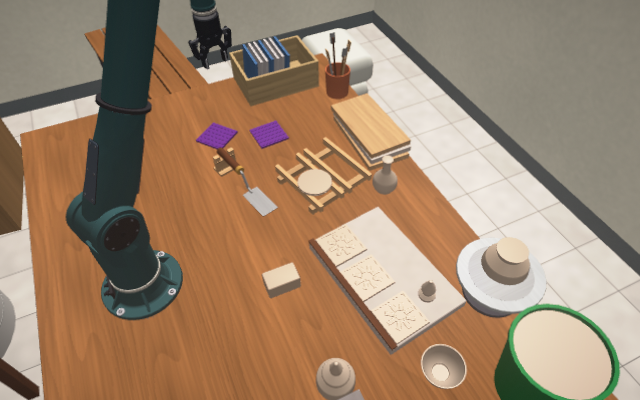

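The tile lies face up against the strip between its neighbours, around pixel (366,275). The spatula is back in its rest, handle at (228,158) and blade at (260,201), and nothing else has moved. I'm handing in.

```bash
python3 -c "
from station import ticket,readout
print(readout.read_state()['time']); print(ticket.hand_in())"
```

```text
30.9
the job is handed in; nothing more can be done
None
```

The job is handed in at 30.9 s of the 61 s allowed. The tile lies face up, home against the strip, and the spatula is back in its rest. The hand-in reports no verdict.

**What I did:**
- I slid the spatula under the tile in its lane and lifted it clear.
- I carried it to the bat and rolled it up on its edge. From about 80° I pushed it over, face up.
- It came down with one edge about 8 mm on top of the left tile. I nudged it off with the blade tip, a quick push of about 0.4 m/s, and it then lay flat.
- I drew it against the strip until the contact force rose to about 4.6 N, then laid the spatula back.

**Last checks:**

| Check | Measured | Needed |
|---|---|---|
| Tile x in the bat frame, as measured | -53 mm | -62 to -51.5 mm |
| Tile y in the bat frame | about +3 mm | within ±30 mm |
| Tile square to the strip | within about 1.3° | 4.6° (0.08 rad) |
| Tile top height | about 39 mm | 40 mm if lying flat |
| Spatula against its starting place | within 2 mm | within 20 mm |

- **Tile x:** the margin to the limit is small on the raw number. The right tile, which is at the strip, measured the same -53 mm, so my frame reads about 4 mm high and the tile is home.
- **Gap to the strip:** none was visible.
- **Other ware:** every piece the networks reported was within about 7 mm of its first place, close to their own error. The left tile was seen by both cameras and is unmoved.
- **Disagreements:** each network missed a thing or two in one camera, such as the finial and the left tile in the top view and the brick in the side view. The other camera found each of them in place.

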